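# Snap the spare-part case shut and hang it on the carousel

## Robot

A 7-joint arm with a two-finger parallel gripper is mounted at the origin on the work surface. World frame = base frame: x ahead of the robot, y to its left, z up, the work surface at z = 0. Lengths are in m, angles in rad, forces in N, time in s.
With the tool pointing down it reaches from about 0.425 to 0.925 m from the base axis. Payload 6.8 kg.
Tool frame: the origin (TCP) lies on the centre line of the jaws, within the pads' length; the fingertips stand 8 mm ahead of it and the grasp point (between the pads) lies 11 mm behind it (bot.tips_ahead is the distance from the TCP to the fingertips, in m); z points along the fingers, y is the line along which they close (so a half turn about z gives the same grasp; the last joint's range is limited). The gripper opens to 85 mm and grips with 20 to 120 N. Pads are 22 mm wide; open, the fingers measure 114 mm over their backs; the gripper's body (76 mm by 85 mm) begins 54 mm behind the grasp point. The pads swing forward as they close: fully open they stand 13 mm farther back than shut.
Start: joints at [1.004, 0.477, 0.022, 1.555, -0.011, 1.109, -0.083], TCP at [0.299, -0.605, 0.239] pointing down, gripper open.
Joint ranges: [-2.96, 2.96], [-0.34, 2.1], [-1.41, 1.46], [0.24, 2.44], [-1.37, 4.51], [0.17, 1.92], [-2.96, 2.96]. Speed limits (rad/s): [2.39, 2.39, 3.14, 3.14, 3.14, 3.14, 3.14].

## Interface

Orientations are given as a unit quaternion [w, x, y, z].
In Python, from station import bot gives the robot as it stands.
- The arm moves only by the tool send_rows, never from a script. Its argument "deltas" is text: rows parted by semicolons, each of 4 numbers parted by spaces: the shift along the tool's x, y, z in m, then the turn about the tool's z in degrees. In form: x y z spin; .... A call has 1 to 5 rows; each row is the pose to reach, as a shift and turn from the pose commanded when the call began, along the tool's axes at that moment; what a row does not reach only later rows make up. A row lasts 1/10 s, in which the tool goes at most 50 mm and 8.59 degrees, less where a joint would pass 70% of its speed; a pose out of reach is approached as far as the arm can. A call with a gripper value outside its range is refused whole. "claw" is the opening, from 0 (shut) to 1 (fully open), set as the call begins (left out, the last holds). The fingers move at their own pace and stop on an object; "force" is the grip in N (left out, the last holds). Time passes only in rows, so rows that repeat a pose let the fingers close. It gives the time, the measured TCP pose, the force, the opening and the grip force at its end, in the units of the state.
- bot.get_obs(): the state, without advancing time (a new reading comes with each control period).
- bot.read_camera(name): name is "scene" or "side" or "wrist"; returns a dict with "img" (400x640x3 uint8, red, green, blue), "depth" (400x640 float32, m along the optical axis (not along the pixel's ray), 0 where there is no reading), "fx", "fy", "cx", "cy" (pixels), "dist_coeffs" ([k1, k2, p1, p2, k3] as OpenCV has them; the pictures are not rectified), "camera_from_world" (4x4, takes a point from world to camera coordinates). Camera axes: x right, y up, looking along -z (the intrinsics and any distortion apply to the point x, -y, -z); pixel columns grow to the right and rows downward; lengths in m; the calibration is good to about 2 mm. A picture is of the moment at which its call begins.
- bot.hand_in(): hands the job in; it is judged then, once.
Trained networks look in a picture, given as the dict that the camera call returned (one of the last four; its "shot" number tells which), for a name from the list of things; names that differ only in an ending like _2 or _b are one class to them, and where a whole thing is asked for, a point or a joint stands for the part that bears it (a point fixed in the world has none). Each returns a list of dicts, best first, with "confidence" (0 to 1); they miss things now and then, are a little off and sometimes report something else, mostly with a low value. They report only what shows in the picture. A call takes as long as a camera call. They do not tell look-alikes from the thing itself.
- bot.masks_of(picture, query): "mask" (400x640 bool, what is visible of it).
- bot.landmark_of(picture, query): "xyz" ([x, y, z] in m, in world coordinates, good to about 4 mm: a listed point, or the origin of a listed thing).
The state is a dict: "t": time; "q": joint angles; "joint_vel": joint speeds; "joint_torque": joint torques, N m; "eef_pos": TCP position; "tool_rot": TCP orientation; "contact_force": force on the tool from outside, world axes, zero at the start; "torque": the same for the moment, N m; "gripper_width": opening from 0.0 (shut) to 1.0 (fully open); "grasp_force": force on a finger pad.
Only numpy, scipy, OpenCV 4.12 (cv2) and the standard library are available. Lean on these libraries where they do the work, as an engineer would, in place of code of your own. Each camera call takes 0.05 s, during which the arm holds its last target. There are 200 camera calls.

## Task

Take the snap pliers out of the tool stand, use them, not the fingers, to squeeze the press stud of the clear hanging case until it clicks shut, and stand the pliers back upright in their pocket. Turn the hook carousel so that one of its two free hooks points towards the robot's side of the bench, and leave the closed case hanging by its eye on that hook. Leave the oil bottle, the grease jar and the reel where they stand.

Things in the scene. Friction and masses are not known exactly. Their poses are not given: they have to be found in the camera images.
- pliers: Snap pliers, 170 mm long, 140 g, standing jaws down in the tool stand's middle pocket. Origin: centre of the pivot pin. z: up to the handles; y: the way handles and jaws spread; x: the pin. Frame of the leg with its handle at +y: the mid-plane when fully open; it leans by half of joint pliers_leg when both handles are squeezed. Lowest point z = -65 mm, 52 mm over the open jaws.
- pliers_grip (a point): Between the two red handles at z = 85 mm in the pliers' frame, a good grip height: round bars of 11.6 mm diameter, nearly parallel, z = 46 to 104 mm, 61 mm over their outsides when open. A spring holds them apart: 6.5 N on each handle here starts to close them, 12 N clicks the stud. A grip stopped at about 55 mm carries them with the jaws still open; closing it further shuts the jaws.
- pliers_dies (a point): Midway between the two facing round brass dies (14 mm diameter) at the ends of the flat C-shaped jaws (14 mm wide), z = -58 mm in the pliers' frame. Faces 30 mm apart when open, 26 mm when carried by a 55 mm grip. The throat above is free for 45 mm over this point.
- pliers_leg (a joint): Pliers' closing angle, rad: 0 fully open, 0.33 at their stop. Die gap = 30 mm - 58 mm x angle; width over the handles at z = 85 mm = 61 mm - 85 mm x angle. The dies meet the ajar stud at about 0.21 and hold the shut stud at about 0.31.
- tool_stand: Wooden tool stand, 116 x 78 x 51 mm, fixed. Origin: centre of its underside, z up. Middle pocket: 20 mm (x) by 60 mm (y), centred on the origin, floor at 6 mm, rim at 51 mm; in it the pliers' pivot is 71 mm above the bench, their y along the stand's y, either way round. Screwdrivers (up to 125 mm high) and tweezers stand at x = -40 and +40 mm.
- case: Clear hinged hanging case holding a bronze reel cover, 120 g, upright in the cradle. Origin: centre of its underside on the parting plane; the lid faces -x, y is its width, z up. Back shell 80 mm wide, 92 mm high, x = 0 to 16 mm; lid x = -14 to 0, hinged at the bottom. White header plate 44 mm wide (y), x = 0 to 5 mm, up to z = 150 mm: its side edges are a good grip once shut.
- case_lid (a joint): Lid angle, rad: 0 clicked shut, 0.055 ajar (the lid's half of the stud then stands 6 mm off). It stays ajar until some 5 N squeeze the stud, gives way about half-way, clicks to 0 (it may read a little below) and stays shut.
- case_stud (a point): Centre of the brass press stud on the parting plane, mid-width, z = 112 mm in the case frame. Cap on the lid's tab, base behind the header, both 14 mm in diameter; the stack runs along the case's x from -5.5 mm (shut) or -11.5 mm (ajar) to +6.5 mm. The header's top edge is 38 mm above.
- case_eye (a point): Middle of the top edge of the eye, the hanging hole in the header plate, 22 mm wide (y) and 18 mm high, at x = 2.5 mm, z = 142 mm in the case frame: the point that rests on a hook. 8 mm of plate are above it.
- cradle: Plywood packing stand that holds the case upright, 72 x 104 x 27 mm, fixed. Origin: centre of its underside; its x, y, z as those of the case. Floor 5 mm above the bench, front and back walls to 27 mm, some 4 mm play round the case.
- carousel_base: Round foot of the hook carousel, 156 mm in diameter, fixed. Origin: centre of its underside, on the carousel's axis; axes as the world's.
- carousel (a joint): Turn of the carousel, rad, anticlockwise from above: pole, orange knob, four hooks at right angles. At 0 free hook a points to -x (the robot's side), free hook b to +x; at pi b points to -x. The other two hooks carry like cases, within 115 mm of the axis. Turns between -4 and 7 against 0.06 N m of friction and stays where it is left.
- carousel_knob (a point): On the carousel's axis, 288 mm above the bench, at the grip height of the round orange knob, 40 mm in diameter, 272 to 302 mm high.
- hook_a_seat (a point): Top of free hook a, 60 mm from the axis, about 250 mm above the bench: where a case's eye should rest. The hook is a straight round prong of 5 mm diameter that rises outwards at 12 degrees.
- hook_a_tip (a point): Centre of the small black ball (7.6 mm) at the outer end of free hook a, 90 mm from the axis, about 253 mm above the bench.
- hook_b_seat (a point): The same as hook_a_seat, on free hook b, across the axis from hook a.
- hook_b_tip (a point): The same as hook_a_tip, on free hook b.
- oil_bottle: White oil bottle with a red cap, 34 mm in diameter, 100 mm high, loose. Origin: centre of its underside. Leave it standing.
- grease_jar: White grease jar with a blue cap, 54 mm in diameter, 45 mm high, loose. Origin: centre of its underside. Leave it standing.
- reel: Baitcasting reel with black and bronze side plates, about 60 x 90 mm, 62 mm high, loose. Origin: centre of its underside. Leave it standing.
There are look-alikes about, which are no part of the job. Of the things shaped like the tool_stand, the wooden one is meant. Of the things that look like the pliers, the larger one is meant.

How it is judged:
By the outcome, as a careful person would: the job done as asked, in the order asked, and still so for the second after the job is handed in, with the robot touching nothing.
It also fails if it takes over 72 s, if anything falls off the work surface, if the arm or the gripper's body presses on something with over 40 N, if the wrist force passes 120 N, or if a joint passes its speed limit or range.

## Working session

There is one attempt and no reset: what is moved stays moved. The work goes in short steps, Python scripts to look and compute and a tool call to move; the robot and the scene stay as the last step left them, time stands still between calls to the robot, and variables do not carry over. Pictures are saved under pics/ and viewed, at most 10 in all, crops included, and the job is handed in when it is done.

Besides the shell and the picture viewer there is one more tool, called after "Emit:" as a command line: name --argument value ..., lists and objects as JSON in quotes. send_rows: Moves the arm, as the interface text tells. Its arguments: {"type":"object","properties":{"deltas":{"type":"string"},"claw":{"type":"number"},"force":{"type":"number"}},"required":["deltas"]}

```bash
ls; mkdir -p pics; cat > h.py <<'E'
import numpy as np, cv2
from station import bot
from scipy.spatial.transform import Rotation as R
def save(p,n): cv2.imwrite('pics/'+n+'.png',cv2.cvtColor(p['img'],cv2.COLOR_RGB2BGR))
def marks(p,names,k=2):
    for n in names:
        for d in bot.landmark_of(p,n)[:k]: print(n,np.round(d['xyz'],4),round(d['confidence'],2))
def px(p,P):
    P=np.atleast_2d(P); T=p['camera_from_world']
    c=(np.c_[P,np.ones(len(P))]@T.T)[:,:3]*[1,-1,-1]
    K=np.array([[p['fx'],0,p['cx']],[0,p['fy'],p['cy']],[0,0,1.]])
    return cv2.projectPoints(c,np.zeros(3),np.zeros(3),K,np.array(p['dist_coeffs'],float))[0][:,0]
def cloud(p,mask=None):
    v,u=np.nonzero((p['depth']>0)&(True if mask is None else mask))
    K=np.array([[p['fx'],0,p['cx']],[0,p['fy'],p['cy']],[0,0,1.]])
    n=cv2.undistortPoints(np.c_[u,v].astype(float)[:,None],K,np.array(p['dist_coeffs'],float))[:,0]
    d=p['depth'][v,u]; c=np.c_[n[:,0]*d,-n[:,1]*d,-d,np.ones(len(d))]
    return (c@np.linalg.inv(p['camera_from_world']).T)[:,:3]
def tcp():
    o=bot.get_obs(); q=o['tool_rot']; r=R.from_quat([q[1],q[2],q[3],q[0]])
    return np.array(o['eef_pos']),r,o
def togo(P,yaw_y=None):
    "shift in tool axes to bring TCP to P; yaw of tool y axis now and spin"
    p,r,o=tcp(); print('t',o['t'],'pos',p.round(4),'shift',r.inv().apply(np.array(P)-p).round(4))
    y=r.as_matrix()[:,1]; a=np.degrees(np.arctan2(y[1],y[0])); print('tool y yaw',a.round(2),'z',r.as_matrix()[:,2].round(3),'x',r.as_matrix()[:,0].round(3))
    if yaw_y is not None: print('spin (z down)',-(((yaw_y-a)+90)%180-90))
E
cat > a.py <<'E'
from h import *
N="pliers pliers_grip pliers_dies tool_stand case case_stud case_eye cradle carousel_base carousel_knob hook_a_seat hook_a_tip oil_bottle grease_jar reel".split()
for c in ("scene","side"):
    p=bot.read_camera(c); save(p,c+'0'); print(c,p['camera_from_world'].round(3).tolist()); marks(p,N,3)
togo([.5,0,.3])
E
python3 a.py
```

```text
pics
scene [[-0.805, 0.593, -0.004, 0.436], [-0.436, -0.588, 0.682, 0.127], [0.402, 0.551, 0.732, -1.185], [0.0, 0.0, 0.0, 1.0]]
pliers [0.5657 0.28   0.0707] 0.82
pliers [0.6592 0.3976 0.0441] 0.63
pliers [ 0.4632 -0.0434  0.1199] 0.16
pliers_grip [0.6639 0.3932 0.1078] 0.74
pliers_grip [0.5674 0.2777 0.1583] 0.56
pliers_grip [0.5686 0.2801 0.0129] 0.31
pliers_dies [0.5669 0.2807 0.0148] 0.94
tool_stand [ 0.57    0.2755 -0.0035] 0.79
tool_stand [0.3971 0.3173 0.0022] 0.57
case [ 0.4641 -0.0398  0.0042] 0.59
case_stud [ 0.4616 -0.0434  0.1192] 0.95
case_eye [ 0.466  -0.0366  0.1477] 0.81
cradle [ 0.4614 -0.0407  0.0005] 0.79
carousel_base [ 0.5653 -0.3022  0.0051] 0.66
carousel_base [ 0.4627 -0.0446  0.118 ] 0.38
carousel_knob [ 0.5655 -0.3023  0.2869] 0.72
oil_bottle [ 6.507e-01  2.320e-02 -6.000e-04] 0.86
grease_jar [ 0.4483  0.1756 -0.0017] 0.57
reel [ 0.4195 -0.179  -0.0014] 0.76
side [[-0.74, -0.673, 0.002, 0.445], [0.444, -0.486, 0.752, -0.366], [-0.505, 0.558, 0.659, -1.062], [0.0, 0.0, 0.0, 1.0]]
pliers [0.5657 0.2767 0.0711] 0.77
pliers_grip [0.5709 0.2791 0.1549] 0.78
plier
[... 286 characters left out ...]
_eye [ 0.4606 -0.0371  0.1515] 0.64
cradle [ 0.4614 -0.0416 -0.0013] 0.66
carousel_base [ 0.5638 -0.3048  0.0028] 0.59
carousel_base [ 0.5918 -0.2493  0.2506] 0.29
carousel_knob [ 0.5642 -0.2995  0.2879] 0.67
hook_a_seat [ 0.5365 -0.3505  0.2508] 0.86
hook_a_seat [ 0.5915 -0.25    0.2516] 0.68
hook_a_tip [ 0.5178 -0.3812  0.2541] 0.87
hook_a_tip [ 0.5701  0.2806 -0.0018] 0.32
oil_bottle [0.6523 0.0196 0.0033] 0.51
grease_jar [ 0.4498  0.1758 -0.0022] 0.88
grease_jar [0.6502 0.0167 0.0014] 0.69
grease_jar [ 0.5178 -0.3809  0.2526] 0.58
reel [ 0.424  -0.1789  0.0018] 0.83
t 1.6 pos [ 0.299  -0.6052  0.2393] shift [ 0.4483 -0.4536 -0.0607]
tool y yaw -63.71 z [ 0. -0. -1.] x [0.897 0.443 0.   ]
```

View pictures.

View pics/scene0.png

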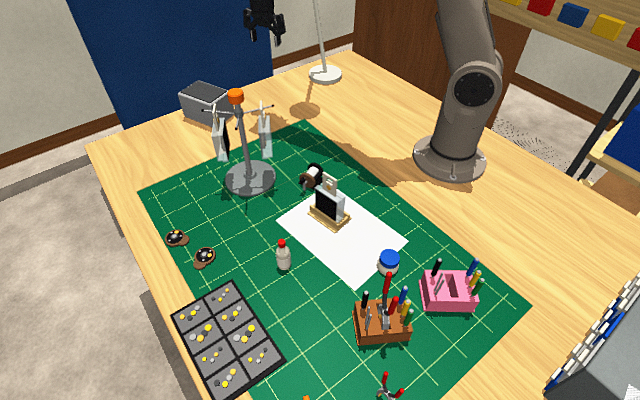

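View pics/side0.png

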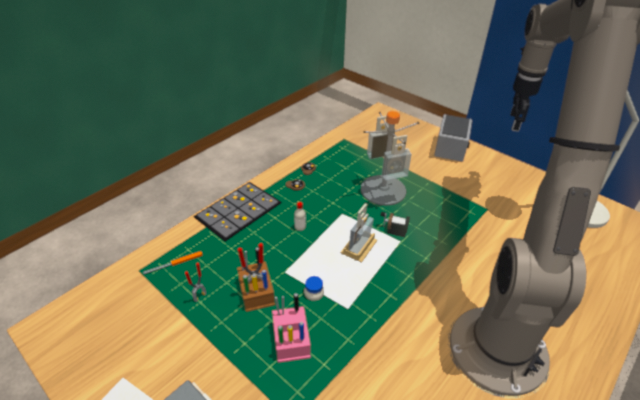

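```bash
cat > b.py <<'E'
from h import *
ps=[bot.read_camera(c) for c in ("scene","side")]
def best(p,q,near):
    o=[]
    for d in bot.masks_of(p,q):
        c=cloud(p,d['mask'])
        if len(c)>20 and np.hypot(*(np.median(c,0)[:2]-near))<.07: return c
    return np.zeros((0,3))
for q,near,z0,z1 in (("tool_stand",[.569,.278],.044,.056),("cradle",[.461,-.041],.018,.032),("case",[.462,-.042],.06,.1),("case",[.462,-.042],.105,.16)):
    cs=[best(p,q,near) for p in ps]
    for c in cs+[np.vstack(cs)]:
        s=c[(c[:,2]>z0)&(c[:,2]<z1)]
        if len(s)<8: print(q,len(s)); continue
        r=cv2.minAreaRect((s[:,:2]*1000).astype(np.float32)); print(q,len(s),np.round(r[0],1),np.round(r[1],1),round(r[2],1), 'med',np.median(s,0).round(3))
print(bot.get_obs()['t'])
p=ps[0]
u,v=px(p,[[.462,-.042,.09]])[0]; a=p['img'][int(v)-60:int(v)+50,int(u)-60:int(u)+60]
u,v=px(p,[[.567,.278,.09]])[0]; b=p['img'][int(v)-60:int(v)+50,int(u)-60:int(u)+60]
q=ps[1];u,v=px(q,[[.462,-.042,.09]])[0]; c=q['img'][int(v)-60:int(v)+50,int(u)-60:int(u)+60]
save({'img':cv2.resize(np.hstack([a,b,c]),None,fx=2.2,fy=2.2,interpolation=cv2.INTER_CUBIC)},'crop1')
E
python3 b.py
```

```text
tool_stand 1164 [570.4 279.5] [ 78.2 107.5] 58.5 med [0.582 0.286 0.051]
tool_stand 490 [566.7 279.3] [ 77. 112.] 60.4 med [0.544 0.291 0.051]
tool_stand 1654 [568.  280.9] [ 78.6 113. ] 58.7 med [0.573 0.287 0.051]
cradle 215 [467.4 -36.9] [ 51.8 103.8] 10.5 med [ 0.484 -0.012  0.025]
cradle 120 [460.7 -32.9] [49.4 99. ] 9.1 med [ 0.443 -0.008  0.025]
cradle 335 [464.8 -36.2] [ 56.7 105.9] 10.0 med [ 0.474 -0.01   0.025]
case 460 [465.9 -39.2] [37.2 82.4] 12.0 med [ 0.476 -0.025  0.089]
case 324 [462.2 -40.2] [36.2 84.7] 10.3 med [ 0.452 -0.021  0.09 ]
case 784 [464.3 -39.8] [40.5 84.7] 10.3 med [ 0.468 -0.023  0.089]
case 217 [465.8 -39.6] [15.9 45.2] 5.7 med [ 0.47  -0.04   0.129]
case 141 [460.8 -39.6] [18.8 47.7] 11.9 med [ 0.463 -0.035  0.128]
case 358 [462.5 -39.5] [21.7 48. ] 13.0 med [ 0.468 -0.038  0.128]
2.1
```

View pics/crop1.png

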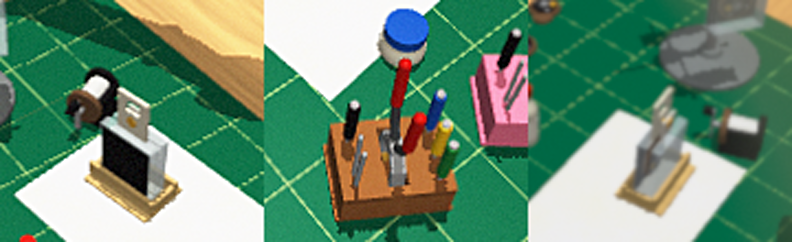

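Emit:
send_rows --deltas "0.032 -0.032 -0.024 -8; 0.064 -0.064 -0.048 -16; 0.096 -0.096 -0.072 -24; 0.128 -0.128 -0.096 -32; 0.16 -0.16 -0.12 -40" --claw 1

```text
t: 2.6
eef_pos: [0.3701, -0.3942, 0.3575]
tool_rot: [0.0, 0.836, 0.549, -0.0]
contact_force: [0.5, -0.1, 0.6]
gripper_width: 1.002
grasp_force: 0.0
```

Emit:
send_rows --deltas "0.05 -0.003 0 -8; 0.1 -0.005 0 -16; 0.15 -0.008 0 -24; 0.2 -0.01 0 -32; 0.249 -0.013 0 -40"

```text
t: 3.1
eef_pos: [0.4584, -0.1608, 0.3569]
tool_rot: [0.001, 0.598, 0.802, 0.0]
contact_force: [0.6, -0.2, -0.3]
gripper_width: 1.0
grasp_force: 0.0
```

Emit:
send_rows --deltas "0.042 0.027 0 -8; 0.084 0.054 0 -16; 0.127 0.081 0 -24; 0.169 0.108 0 -32; 0.211 0.135 0 -40"

```text
t: 3.6
eef_pos: [0.5285, 0.0787, 0.3569]
tool_rot: [0.001, 0.288, 0.958, -0.0]
contact_force: [1.3, -0.2, 0.0]
gripper_width: 0.997
grasp_force: 0.0
```

Emit:
send_rows --deltas "0.016 0.037 0 -1; 0.035 0.08 0 -2; 0.055 0.125 0 -2.4; 0.072 0.165 0 -2.4; 0.079 0.187 0 -2.4"

```text
t: 4.1
eef_pos: [0.5654, 0.2809, 0.3564]
tool_rot: [-0.001, 0.268, 0.963, 0.001]
contact_force: [0.2, -0.9, 1.0]
gripper_width: 1.001
grasp_force: 0.0
```

```bash
cat > c.py <<'E'
from h import *
togo([.568,.279,.145],58.7)
p=bot.read_camera("wrist"); save(p,'w1'); marks(p,["pliers","pliers_grip","pliers_dies","tool_stand"],2)
c=cloud(p); 
print(px(p,[[.568,.279,.051]]))
for d in bot.masks_of(p,"pliers")[:2]:
    m=cloud(p,d['mask']); s=m[(m[:,2]>.165)&(m[:,2]<.19)]; print(len(m),len(s))
    if len(s)>5:
        r=cv2.minAreaRect((s[:,:2]*1000).astype(np.float32)); print(np.round(r[0],1),np.round(r[1],1),round(r[2],1))
s=c[(c[:,2]>.047)&(c[:,2]<.055)&(np.hypot(c[:,0]-.568,c[:,1]-.279)<.09)]
r=cv2.minAreaRect((s[:,:2]*1000).astype(np.float32)); print('stand',np.round(r[0],1),np.round(r[1],1),round(r[2],1))
E
python3 c.py
```

```text
t 4.1 pos [0.5654 0.2809 0.3564] shift [-0.0036 -0.0006  0.2114]
tool y yaw 58.94 z [-0.001  0.002 -1.   ] x [-0.857  0.516  0.002]
spin (z down) 0.2374368921936707
pliers [0.5689 0.2799 0.0688] 0.91
pliers [0.6616 0.396  0.0476] 0.68
pliers_grip [0.5637 0.2798 0.1525] 0.96
pliers_grip [0.6613 0.3947 0.1067] 0.78
pliers_dies [0.6634 0.3939 0.0021] 0.78
pliers_dies [0.5669 0.2762 0.0096] 0.69
tool_stand [0.5679 0.2773 0.0036] 0.93
tool_stand [0.3968 0.3163 0.0009] 0.63
[[324.14232796 163.70495069]]
476 0
896 216
[566.5 277.8] [62.1 11. ] 59.1
stand [566.7 276.7] [ 78.  107.5] 58.6
```

View pics/w1.png

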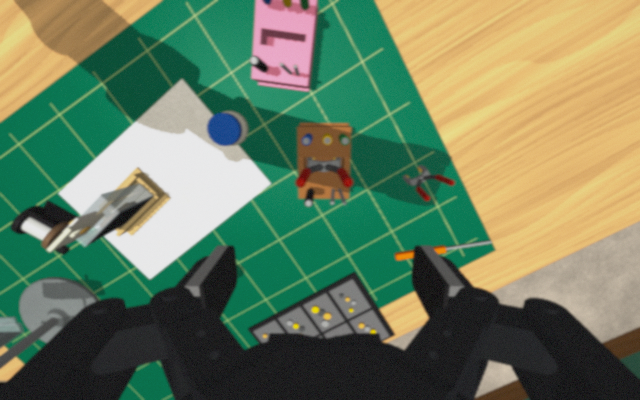

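Emit:
send_rows --deltas "-0.003 -0.002 0.05 0; -0.003 -0.002 0.1 0; -0.003 -0.002 0.15 0; -0.003 -0.002 0.19 0; -0.003 -0.002 0.211 0"

```text
t: 4.9
eef_pos: [0.5667, 0.2695, 0.1417]
tool_rot: [-0.001, 0.271, 0.963, -0.002]
contact_force: [0.0, 0.5, 0.7]
gripper_width: 1.007
grasp_force: 0.0
```

Emit:
send_rows --deltas "0 0 0 0; 0 0 0 0; 0 0 0 0; 0 0 0 0; 0 0 0 0" --claw 0.647 --force 30

```text
t: 5.4
eef_pos: [0.5691, 0.2738, 0.1477]
tool_rot: [0.001, 0.27, 0.963, 0.001]
contact_force: [-0.0, -0.2, 6.9]
gripper_width: 0.649
grasp_force: 7.8
```

Emit:
send_rows --deltas "0 0 -0.01 0; 0 0 -0.03 0; 0 0 -0.06 0; 0 0 -0.1 0; 0 0 -0.14 0"

```text
t: 5.9
eef_pos: [0.5673, 0.2728, 0.2871]
tool_rot: [-0.0, 0.27, 0.963, -0.0]
contact_force: [0.1, -0.2, -0.6]
gripper_width: 0.651
grasp_force: 5.9
```

Emit:
send_rows --deltas "0 0 -0.03 0; 0 0 -0.04 0; 0 0 -0.04 0; 0 0 -0.04 0"

```text
t: 6.3
eef_pos: [0.5673, 0.2724, 0.3238]
tool_rot: [-0.001, 0.27, 0.963, -0.001]
contact_force: [-1.0, -0.1, -1.4]
gripper_width: 0.652
grasp_force: 5.9
```

```bash
cat > d.py <<'E'
from h import *
import sys
togo([.462,-.041,.34],10.3)
ps=[bot.read_camera(c) for c in ("scene","side")]
for p in ps: marks(p,["pliers","pliers_dies","pliers_grip","case_stud","case_eye","case"],1)
print(bot.get_obs()['contact_force'],bot.get_obs()['grasp_force'])
E
python3 d.py
```

```text
t 6.3 pos [0.5673 0.2724 0.3238] shift [-0.0729 -0.3225 -0.0155]
tool y yaw 58.68 z [-0.002 -0.001 -1.   ] x [-0.854  0.52   0.001]
spin (z down) 48.38349570693242
pliers [0.6601 0.3951 0.0462] 0.65
pliers_dies [0.5645 0.2796 0.1911] 0.88
pliers_grip [0.5624 0.2714 0.3347] 0.84
case_stud [ 0.4624 -0.0422  0.1182] 0.75
case_eye [ 0.4656 -0.0392  0.1506] 0.65
case [ 0.4613 -0.0376  0.0064] 0.56
pliers [0.6671 0.3929 0.047 ] 0.73
pliers_dies [0.5624 0.2781 0.1917] 0.89
pliers_grip [0.564  0.2705 0.3302] 0.81
case_stud [ 0.4632 -0.042   0.1221] 0.6
case_eye [ 0.46   -0.0382  0.1471] 0.93
case [ 0.4634 -0.0454  0.0039] 0.79
[-0.08970206  0.64688735 -1.09783721] 5.942688435316086
```

Emit:
send_rows --deltas "-0.006 -0.025 -0.01 4; -0.015 -0.063 -0.01 11; -0.024 -0.103 -0.01 18; -0.033 -0.143 -0.01 24; -0.042 -0.18 -0.01 28"

```text
t: 7.5
eef_pos: [0.5095, 0.0958, 0.3356]
tool_rot: [0.0, 0.497, 0.868, -0.0]
contact_force: [0.3, -0.5, -2.1]
gripper_width: 0.651
grasp_force: 6.1
```

Emit:
send_rows --deltas "-0.025 -0.028 0 6; -0.051 -0.059 0 12; -0.076 -0.087 0 17; -0.092 -0.106 0 20; -0.099 -0.114 0 20.4"

```text
t: 8.0
eef_pos: [0.4619, -0.0484, 0.3356]
tool_rot: [0.0, 0.643, 0.766, -0.0]
contact_force: [0.5, -0.1, -1.6]
gripper_width: 0.645
grasp_force: 6.0
```

Emit:
send_rows --deltas "0 0 0 0; 0 0 0 0; 0 0 0 0"

```text
t: 8.3
eef_pos: [0.4632, -0.044, 0.3355]
tool_rot: [-0.0, 0.639, 0.769, 0.0]
contact_force: [-0.0, -0.4, -0.8]
gripper_width: 0.647
grasp_force: 6.0
```

```bash
cat > e.py <<'E'
from h import *
togo([.4625,-.042,.25],10.3)
P=tcp()[0]
for c in ("scene","side","wrist"):
    p=bot.read_camera(c); print(c); save(p,c+'2'); marks(p,["pliers_dies","pliers_grip","case_stud","case_eye"],1)
    k=cloud(p); k=k[(np.hypot(*(k[:,:2]-[.462,-.042]).T)<.045)]
    for z0,z1 in ((.135,.157),(.11,.13),(.18,.205),(.215,.24)):
        s=k[(k[:,2]>z0)&(k[:,2]<z1)]
        if len(s)>10:
            r=cv2.minAreaRect((s[:,:2]*1000).astype(np.float32)); print(z0,len(s),np.round(r[0],1),np.round(r[1],1),round(r[2],1))
ims=[]
for c,z in (("scene2",0),("side2",0),("wrist2",0)):
    pass
a=[cv2.imread(f'pics/{c}2.png') for c in ("scene","side")]
w=cv2.imread('pics/wrist2.png')
def crop(c,im):
    p=bot.read_camera(c); u,v=px(p,[[.462,-.042,.16]])[0].astype(int); return cv2.resize(im[max(v-60,0):max(v-60,0)+120,u-60:u+60],(400,400),interpolation=2)
top=np.hstack([crop('scene',a[0]),crop('side',a[1])]); 
cv2.imwrite('pics/m2.png',top)
E
python3 e.py
```

```text
t 8.3 pos [ 0.4632 -0.044   0.3355] shift [ 0.002  -0.0004  0.0855]
tool y yaw 10.49 z [ 0.     0.001 -1.   ] x [-0.182  0.983  0.001]
spin (z down) 0.19203004178847038
scene
pliers_dies [ 0.4681 -0.041   0.2016] 0.86
pliers_grip [ 0.4596 -0.0403  0.3467] 0.95
case_stud [ 0.4603 -0.0428  0.1206] 0.8
case_eye [ 0.4673 -0.0378  0.1493] 0.75
0.135 95 [468.8 -39.7] [ 8.1 46.5] 13.4
0.11 101 [463.9 -39.6] [18.4 45.2] 6.7
0.18 44 [469.  -40.5] [46.4 12.9] 11.3
0.215 106 [468.7 -41.1] [50.9 15.9] 11.9
side
pliers_dies [ 0.4646 -0.0433  0.2053] 0.6
pliers_grip [ 0.4631 -0.0434  0.3439] 0.83
case_stud [ 0.4627 -0.0411  0.1182] 0.62
0.135 55 [465.9 -40.3] [ 6.9 50.2] 9.8
0.11 74 [458.7 -40. ] [14.5 46.5] 7.0
0.18 30 [465.8 -41.2] [47.9 14. ] 12.7
0.215 61 [464.2 -42.1] [49.  16.8] 15.5
wrist
pliers_dies [ 0.4681 -0.0481  0.199 ] 0.88
case_stud [ 0.462  -0.0387  0.1154] 0.74
case_eye [ 0.4685 -0.04    0.1475] 0.68
0.135 214 [464.8 -40.4] [ 4.4 44.2] 10.3
0.11 122 [455.9 -37.8] [38.6 12.2] 89.1
0.18 83 [463.9 -43.1] [46.4 11.6] 10.9
0.215 140 [463.5 -41.2] [50.4 12.9] 5.4
```

View pics/m2.png

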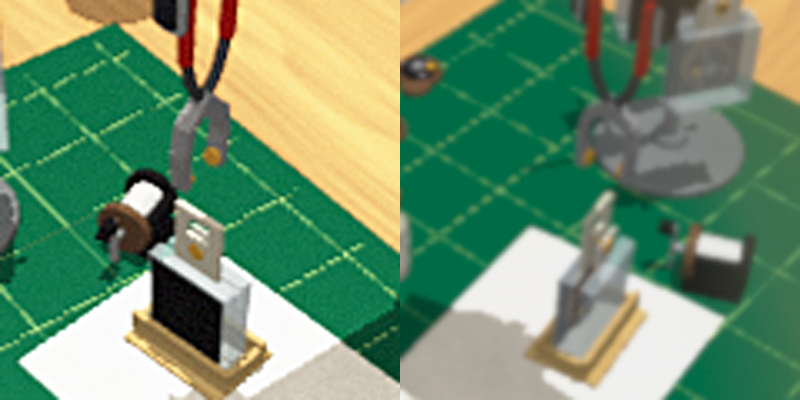

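View pics/wrist2.png

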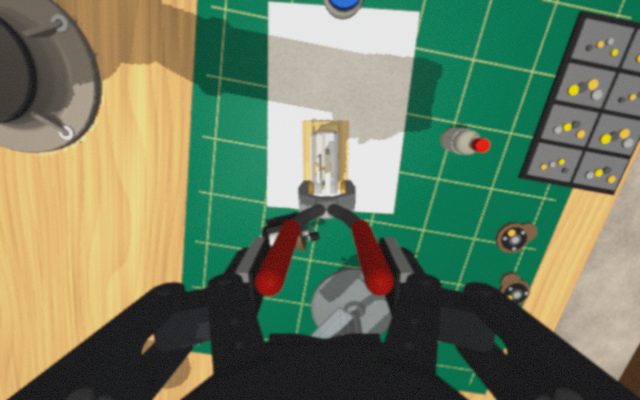

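Emit:
send_rows --deltas "0.0015 -0.004 0.0 0; 0.0015 -0.004 0.01 0; 0.0015 -0.004 0.025 0; 0.0015 -0.004 0.04 0; 0.0015 -0.004 0.05 0"

```text
t: 9.65
eef_pos: [0.4577, -0.0451, 0.2838]
tool_rot: [-0.001, 0.641, 0.768, -0.001]
contact_force: [0.8, -0.1, -1.6]
gripper_width: 0.648
grasp_force: 6.0
```

```bash
cat > f.py <<'E'
from h import *
togo([.4625,-.042,.249],10.3)
for c in ("scene","side"):
    p=bot.read_camera(c); print(c); marks(p,["pliers_dies","case_stud"],1)
    k=cloud(p); k=k[(np.hypot(*(k[:,:2]-[.462,-.042]).T)<.05)]
    R2=np.array([[np.cos(np.radians(10.3)),np.sin(np.radians(10.3))],[-np.sin(np.radians(10.3)),np.cos(np.radians(10.3))]])
    k[:,:2]=(k[:,:2]-[.4625,-.041])@R2.T*1000
    for z0,z1 in ((.158,.175),(.145,.156)):
        s=k[(k[:,2]>z0)&(k[:,2]<z1)]; print(z0,len(s),'casex',np.percentile(s[:,0],[2,50,98]).round(1),'casey',np.percentile(s[:,1],[2,50,98]).round(1))
        if z0==.145: print(np.histogram(s[:,0],bins=np.arange(-32,36,4))[0])
print(bot.get_obs()['contact_force'])
E
python3 f.py
```

```text
t 9.65 pos [ 0.4577 -0.0451  0.2838] shift [0.0022 0.0053 0.0348]
tool y yaw 10.29 z [-0.002  0.    -1.   ] x [-0.179  0.984  0.   ]
spin (z down) -0.013369323477292028
scene
pliers_dies [ 0.4633 -0.042   0.1507] 0.78
case_stud [ 0.4628 -0.0418  0.1157] 0.6
0.158 60 casex [-22.6 -16.5  25. ] casey [-8.6  0.6  5.9]
0.145 82 casex [-19.4   7.2  23.6] casey [-7.1  4.1 22.5]
[ 0  0  2  5 15  1  0  0  3 21 15  2  2 15  1  0]
side
pliers_dies [ 0.4569 -0.0445  0.1535] 0.79
case_stud [ 0.4649 -0.0423  0.1199] 0.75
0.158 35 casex [-26.7   0.5  21. ] casey [-6.5  3.7 13.4]
0.145 61 casex [-25.4   2.2  18. ] casey [-21.1   2.5  21.4]
[ 0  5  4  4  2  0  0  1 19 11  6  5  4  0  0  0]
[-0.17165196 -0.14041594 -0.82422693]
```

Emit:
send_rows --deltas "0.001 0 0.01 0; 0.001 0 0.02 0; 0.001 0 0.03 0; 0.001 0 0.035 0; 0.001 0 0.035 0"

```text
t: 10.45
eef_pos: [0.4576, -0.0441, 0.2493]
tool_rot: [-0.001, 0.641, 0.768, -0.001]
contact_force: [-0.4, 0.1, 0.1]
gripper_width: 0.645
grasp_force: 6.0
```

```bash
cat > g.py <<'E'
from h import *
togo([.4625,-.042,.249],10.3)
for c in ("scene","side"):
    p=bot.read_camera(c); print(c); marks(p,["pliers_dies","case_stud"],1); save(p,c+'3')
    u,v=px(p,[[.462,-.042,.12]])[0].astype(int); im=p['img'][v-45:v+45,u-45:u+45]
    a=cv2.resize(im,(400,400),interpolation=2); b=a if c=="scene" else np.hstack([b,a])
save({'img':b},'m3'); print(bot.get_obs()['contact_force'])
E
python3 g.py
```

```text
t 10.45 pos [ 0.4576 -0.0441  0.2493] shift [0.0012 0.0051 0.0003]
tool y yaw 10.29 z [-0.002  0.    -1.   ] x [-0.179  0.984  0.001]
spin (z down) -0.006886820772308511
scene
pliers_dies [ 0.4643 -0.0389  0.1172] 0.69
case_stud [ 0.4616 -0.0396  0.1166] 0.58
side
pliers_dies [ 0.4614 -0.0434  0.1192] 0.84
case_stud [ 0.4625 -0.0412  0.1182] 0.7
[-0.24460178 -0.12359308 -0.90624137]
```

View pics/m3.png

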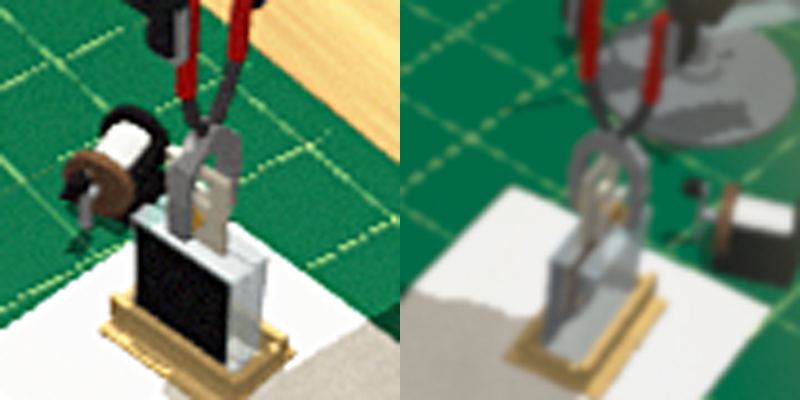

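Emit:
send_rows --deltas "0 0 0 0; 0 0 -0.001 0; 0 0 -0.002 0; 0 0 -0.002 0; 0 0 -0.002 0" --claw 0.38 --force 25

```text
t: 11.25
eef_pos: [0.4582, -0.0441, 0.2523]
tool_rot: [-0.0, 0.641, 0.768, -0.0]
contact_force: [-0.0, 0.5, -2.5]
gripper_width: 0.389
grasp_force: 16.3
```

Emit:
send_rows --deltas "0 0 0 0; 0 0 0 0; 0 0 0 0"

```text
t: 11.55
eef_pos: [0.4583, -0.0441, 0.2524]
tool_rot: [-0.0, 0.641, 0.768, -0.0]
contact_force: [-0.2, 0.2, -1.9]
gripper_width: 0.381
grasp_force: 16.3
```

Emit:
send_rows --deltas "0 0 0 0; 0 0 0 0; 0 0 0 0; 0 0 0 0; 0 0 0 0" --claw 0.647

```text
t: 12.05
eef_pos: [0.4583, -0.0441, 0.2525]
tool_rot: [0.0, 0.641, 0.768, 0.0]
contact_force: [-0.2, 0.2, -1.1]
gripper_width: 0.65
grasp_force: 6.0
```

```bash
cat > i.py <<'E'
from h import *
togo([.4625,-.042,.249],10.3)
R2=np.array([[np.cos(np.radians(10.3)),np.sin(np.radians(10.3))],[-np.sin(np.radians(10.3)),np.cos(np.radians(10.3))]])
for c in ("scene","side"):
    p=bot.read_camera(c); save(p,c+'4')
    u,v=px(p,[[.462,-.042,.10]])[0].astype(int); im=p['img'][v-40:v+40,u-40:u+40]
    a=cv2.resize(im,(400,400),interpolation=2); b=a if c=="scene" else np.hstack([b,a])
    k=cloud(p); k=k[(np.hypot(*(k[:,:2]-[.462,-.042]).T)<.05)]
    k[:,:2]=(k[:,:2]-[.4625,-.041])@R2.T*1000
    s=k[(k[:,2]>.075)&(k[:,2]<.098)]; print(c,'casex',np.percentile(s[:,0],[2,10,50,90,98]).round(1))
save({'img':b},'m4'); print(bot.get_obs()['contact_force'])
E
python3 i.py; cat > j.py <<'E'
# same statistic from the frames before closing is not stored (depth); skip
E
```

```text
t 12.05 pos [ 0.4583 -0.0441  0.2525] shift [0.0013 0.0045 0.0035]
tool y yaw 10.28 z [ 0. -0. -1.] x [-0.179  0.984 -0.   ]
spin (z down) -0.01642611602581212
scene casex [-13.6  -7.8  13.7  15.7  16.2]
side casex [-18.5 -17.7 -10.5   7.1  11.1]
[ 0.60803231  0.22183343 -1.87913282]
```

View pics/m4.png

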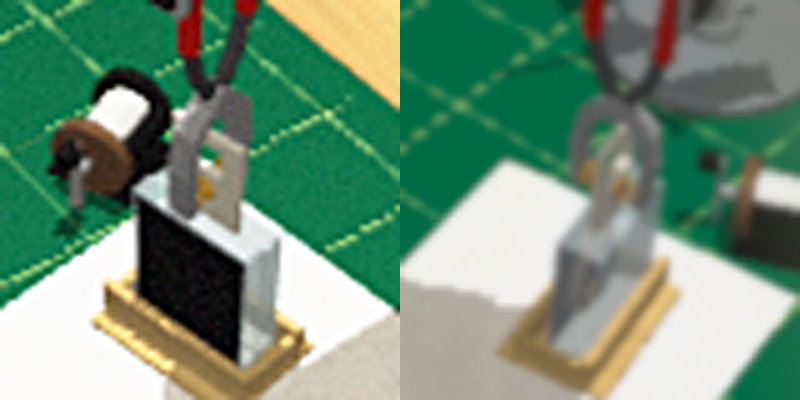

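Emit:
send_rows --deltas "0 0 -0.01 0; 0 0 -0.03 0; 0 0 -0.06 0; 0 0 -0.085 0; 0 0 -0.09 0"

```text
t: 12.65
eef_pos: [0.46, -0.0439, 0.346]
tool_rot: [0.002, 0.641, 0.768, 0.002]
contact_force: [0.6, 0.1, -0.7]
gripper_width: 0.647
grasp_force: 6.0
```

Emit:
send_rows --deltas "0.02 0.011 0 -4; 0.05 0.028 0 -11; 0.082 0.046 0 -18; 0.114 0.064 0 -24; 0.146 0.082 0 -28"

```text
t: 13.15
eef_pos: [0.5126, 0.1164, 0.3414]
tool_rot: [-0.001, 0.433, 0.901, -0.0]
contact_force: [0.4, -0.9, -1.9]
gripper_width: 0.643
grasp_force: 5.9
```

Emit:
send_rows --deltas "0.023 0.035 0 6; 0.047 0.072 0 -12; 0.069 0.107 0 -17; 0.083 0.13 0 -20; 0.0906 0.141 0 -20.4"

```text
t: 13.65
eef_pos: [0.5665, 0.2764, 0.3407]
tool_rot: [-0.002, 0.266, 0.964, 0.0]
contact_force: [0.0, -0.1, -0.6]
gripper_width: 0.646
grasp_force: 5.9
```

Emit:
send_rows --deltas "0 0 0 0; 0 0 0 0; 0 0 0 0"

```text
t: 13.95
eef_pos: [0.5675, 0.2711, 0.3423]
tool_rot: [0.0, 0.271, 0.962, -0.001]
contact_force: [-0.2, -0.2, -2.1]
gripper_width: 0.645
grasp_force: 5.9
```

```bash
cat > k.py <<'E'
from h import *
togo([.5673,.2724,.1477],58.7)
S=np.array([.5672,.278]); t=np.radians(58.7-90) # stand x axis yaw = y-90
R2=np.array([[np.cos(t),np.sin(t)],[-np.sin(t),np.cos(t)]])
for c in ("scene","side","wrist"):
    p=bot.read_camera(c); marks(p,["pliers_dies","tool_stand"],1)
    if c=="wrist": save(p,'wrist5')
    k=cloud(p); k[:,:2]=(k[:,:2]-S)@R2.T*1000
    k=k[(abs(k[:,0])<70)&(abs(k[:,1])<60)]
    s=k[(k[:,2]>.047)&(k[:,2]<.055)]; q=np.percentile(s[:,:2],[.5,99.5],axis=0).round(1); print(c,'stand x',q[:,0],'y',q[:,1],len(s))
    s=k[(k[:,2]>.193)&(k[:,2]<.235)&(abs(k[:,0])<25)&(abs(k[:,1])<45)]
    if len(s)>5: q=np.percentile(s[:,:2],[2,98],axis=0).round(1); print('  jaws x',q[:,0],'y',q[:,1],len(s),'zmin',k[(k[:,2]>.15)][:,2].min().round(4))
E
python3 k.py
```

```text
t 13.95 pos [0.5675 0.2711 0.3423] shift [0.001  0.0013 0.1946]
tool y yaw 58.51 z [-0.    -0.001 -1.   ] x [-0.853  0.522 -0.001]
spin (z down) -0.18802988241804997
pliers_dies [0.5745 0.2699 0.2066] 0.71
tool_stand [ 0.5704  0.2768 -0.0047] 0.96
scene stand x [-51.6  55.2] y [-36.3  41.4] 1297
  jaws x [ 2.1 16.9] y [-25.6  22.6] 211 zmin 0.2008
pliers_dies [0.6671 0.3971 0.0025] 0.82
tool_stand [ 0.5703  0.2776 -0.0009] 0.96
side stand x [-55.8  55. ] y [-37.7  39.8] 646
  jaws x [-0.4 10.7] y [-27.2  20.1] 80 zmin 0.2018
pliers_dies [0.5702 0.2716 0.2055] 0.93
tool_stand [ 0.3954  0.315  -0.0016] 0.85
wrist stand x [-53.6  53.4] y [-39.8  37.3] 2845
  jaws x [-0.8  9.5] y [-29.6  18.3] 256 zmin 0.199
```

Emit:
send_rows --deltas "0.002 0.002 0.02 0; 0.004 0.004 0.06 0; 0.0055 0.0045 0.1 0; 0.0055 0.0045 0.12 0; 0.0055 0.0045 0.125 0"

```text
t: 14.9
eef_pos: [0.5638, 0.2783, 0.2145]
tool_rot: [-0.002, 0.27, 0.963, -0.002]
contact_force: [-0.1, -0.5, -1.7]
gripper_width: 0.645
grasp_force: 5.9
```

Emit:
send_rows --deltas "0 0 0 0; 0 0 0 0"

```text
t: 15.1
eef_pos: [0.5659, 0.2801, 0.2191]
tool_rot: [0.001, 0.27, 0.963, 0.001]
contact_force: [0.8, -0.2, -1.7]
gripper_width: 0.648
grasp_force: 5.9
```

```bash
cat > l.py <<'E'
from h import *
togo([.5673,.2724,.1477],58.7)
S=np.array([.5672,.278]); t=np.radians(58.7-90)
R2=np.array([[np.cos(t),np.sin(t)],[-np.sin(t),np.cos(t)]])
P=tcp()[0]; print('tcp in stand',(R2@(P[:2]-S)*1000).round(1))
for c in ("scene","side","wrist"):
    p=bot.read_camera(c); save(p,c+'6')
    k=cloud(p); k[:,:2]=(k[:,:2]-S)@R2.T*1000
    k=k[(abs(k[:,0])<70)&(abs(k[:,1])<60)]
    s=k[(k[:,2]>.047)&(k[:,2]<.055)]; q=np.percentile(s[:,:2],[.5,99.5],axis=0).round(1); print(c,'stand x',q[:,0],'y',q[:,1],len(s))
    for z0,z1 in ((.075,.09),(.09,.115),(.13,.145),(.175,.2),(.2,.22),(.22,.24)):
        s=k[(k[:,2]>z0)&(k[:,2]<z1)&(abs(k[:,0])<22)&(abs(k[:,1])<38)]
        if len(s)>8: q=np.percentile(s[:,:2],[3,50,97],axis=0).round(1); print('  z',z0,'x',q[:,0],'y',q[:,1],len(s))
ims=[]
for c in ("scene","side"):
    p=bot.read_camera(c);u,v=px(p,[[.567,.278,.08]])[0].astype(int);ims.append(cv2.resize(p['img'][v-45:v+45,u-45:u+45],(400,400),interpolation=2))
save({'img':np.hstack(ims)},'m6')
E
python3 l.py
```

```text
t 15.1 pos [0.5659 0.2801 0.2191] shift [-0.0051 -0.006   0.0714]
tool y yaw 58.68 z [ 0.002  0.001 -1.   ] x [-0.854  0.52  -0.001]
spin (z down) -0.024287528444261852
tcp in stand [-2.2  1.1]
scene stand x [-51.3  55.3] y [-36.2  41.6] 1100
  z 0.075 x [-2.7  5.5 11.1] y [-15.3  -7.4  27.8] 56
  z 0.09 x [-4.3  5.5 10.5] y [-17.8  22.9  29.1] 98
  z 0.13 x [-6.1  3.2  8.1] y [-14.9  17.2  25.6] 107
  z 0.175 x [-5.6  0.7  3.7] y [-16.7 -11.1  30.6] 76
  z 0.2 x [-4.9  1.4  8.4] y [-25.8 -13.9  37.6] 46
  z 0.22 x [-0.6  6.2 10.4] y [-29.6 -23.9  37.7] 94
side stand x [-55.6  55.1] y [-37.8  39.7] 588
  z 0.075 x [-5.3 -2.9  1. ] y [-19.4 -10.6  23.6] 20
  z 0.09 x [-7.1 -3.8  5.6] y [-21.1 -11.8  27.8] 48
  z 0.13 x [-9.1 -4.3  6.9] y [-17.8   4.7  23.7] 82
  z 0.175 x [-10.2  -6.9  -1.8] y [-22.5 -10.6  27.9] 62
  z 0.2 x [-11.2  -7.9  -4.2] y [-26.1   2.3  28.7] 56
  z 0.22 x [-13.3  -9.8  -4.8] y [-36.6 -15.9  36.1] 115
wrist stand x [-53.9  53.6] y [-39.7  37.8] 3836
  z 0.075 x [-4.7 -3.5  4.5] y [-20.5 -11.5  23.3] 100
  z 0.09 x [-6.2 -4.6  3.2] y [-23.4 -12.2  24.7] 167
  z 0.13 x [-7.6 -4.2  4.1] y [-20.    1.4  22.5] 521
  z 0.175 x [-9.7 -6.9 -1.4] y [-22.7 -11.9  24.1] 484
  z 0.2 x [-11.   -9.3  -4.6] y [-27.3 -14.9  27.9] 647
  z 0.22 x [-13.4 -10.9  -5.4] y [-36.6 -15.8  34.2] 1827
```

View pics/m6.png

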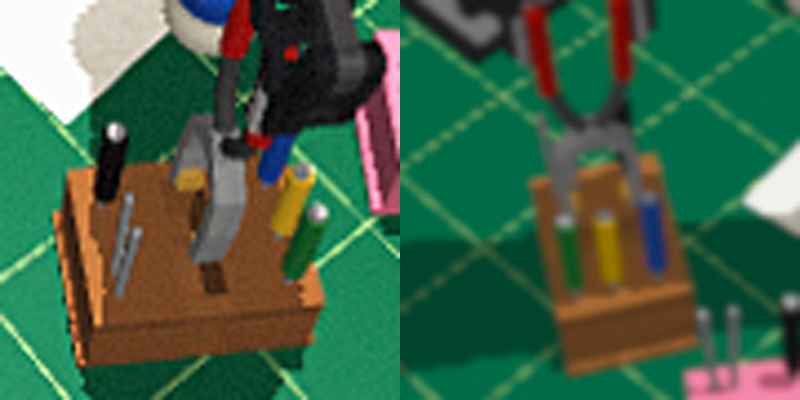

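Emit:
send_rows --deltas "0.003 -0.002 0.0 0; 0.003 -0.002 0.01 0; 0.003 -0.002 0.02 0; 0.003 -0.002 0.03 0; 0.003 -0.002 0.035 0"

```text
t: 15.85
eef_pos: [0.5609, 0.2787, 0.1805]
tool_rot: [-0.001, 0.27, 0.963, -0.001]
contact_force: [-0.5, -1.0, -1.3]
gripper_width: 0.648
grasp_force: 6.0
```

```bash
sed -i "s/^ims=.*/raise SystemExit/" l.py; python3 l.py
```

```text
t 15.85 pos [0.5609 0.2787 0.1805] shift [-0.0088 -0.0019  0.0328]
tool y yaw 58.69 z [-0.002 -0.001 -1.   ] x [-0.854  0.52   0.001]
spin (z down) -0.01194041615298147
tcp in stand [-5.7 -2.7]
scene stand x [-51.5  55.2] y [-36.3  41.7] 1117
  z 0.075 x [-10.    0.2   4.6] y [-19.8  21.8  23.7] 47
  z 0.09 x [-10.5  -0.8   3.7] y [-19.7   8.7  21.5] 139
  z 0.13 x [-8.  -2.5 -1. ] y [-18.3 -12.4  20.4] 37
  z 0.175 x [-4.2  2.2  7.1] y [-31.4 -21.7  35.9] 101
  z 0.2 x [-7.9  2.9  7.3] y [-32.8 -28.2  36.7] 72
  z 0.22 x [-2.9  7.1 10.4] y [-34.5  33.3  37.4] 54
side stand x [-55.3  54.6] y [-37.8  39.7] 525
  z 0.075 x [-11.1  -8.5   2.2] y [-7.  18.7 22.2] 13
  z 0.09 x [-12.9  -9.2   2.6] y [-21.3   0.3  19.8] 104
  z 0.13 x [-11.5  -9.1  -6.2] y [-22.7  10.2  19.7] 29
  z 0.175 x [-16.8 -13.1 -10.1] y [-35.3  15.7  36. ] 115
  z 0.2 x [-17.6 -13.7  -8.1] y [-36.7  16.4  36.5] 99
  z 0.22 x [-19.6 -15.9   5.7] y [-37.3  30.5  37.6] 73
wrist stand x [-54.1  53.6] y [-39.6  37.8] 5198
  z 0.075 x [-11.5 -10.8   0.1] y [-25.3  14.8  20.8] 84
  z 0.09 x [-12.1  -9.1   0.5] y [-23.9  -2.7  17.8] 787
  z 0.13 x [-11.4  -9.6  -4.9] y [-21.6  -3.3  15.6] 292
  z 0.175 x [-16.9 -14.2  -9.4] y [-35.9  13.1  35.9] 1975
  z 0.2 x [-17.2 -13.3   1.7] y [-35.6  13.8  34. ] 3609
  z 0.22 x [-19.2 -17.5  -4.7] y [-37.4  27.6  37.6] 1763
```

Emit:
send_rows --deltas "-0.004 0.001 0.0 0; -0.004 0.001 0.007 0; -0.004 0.001 0.015 0; -0.004 0.001 0.022 0; -0.004 0.001 0.027 0"

```text
t: 16.5
eef_pos: [0.565, 0.2777, 0.1543]
tool_rot: [-0.0, 0.27, 0.963, -0.0]
contact_force: [0.2, -0.3, -2.1]
gripper_width: 0.645
grasp_force: 5.9
```

Emit:
send_rows --deltas "0 0 0 0; -0.002 0 0.002 0; -0.003 0 0.004 0"

```text
t: 16.8
eef_pos: [0.5684, 0.2765, 0.1516]
tool_rot: [0.0, 0.27, 0.963, 0.0]
contact_force: [0.1, 0.5, -1.6]
gripper_width: 0.652
grasp_force: 5.9
```

```bash
python3 l.py; python3 -c "
from h import *
p=bot.read_camera('wrist'); marks(p,['pliers','pliers_grip','pliers_dies'],2); print(bot.get_obs()['contact_force'])"
```

```text
t 16.8 pos [0.5684 0.2765 0.1516] shift [-0.0012 -0.0041  0.0039]
tool y yaw 58.68 z [ 0.001  0.    -1.   ] x [-0.854  0.52  -0.   ]
spin (z down) -0.021262465748705495
tcp in stand [ 1.8 -0.7]
scene stand x [-51.3  55.2] y [-35.9  41.8] 1115
  z 0.075 x [-2.9  5.1  8.5] y [-6.5  1.9 12.1] 51
  z 0.09 x [-2.2  3.   5.5] y [-16.1  -7.6  22.2] 68
  z 0.13 x [1.3 4.8 6.4] y [-19.9 -15.4 -13.2] 17
  z 0.175 x [-3.9 11.1 16.5] y [-31.7 -25.8  36.6] 54
  z 0.2 x [-0.3 10.1 20.2] y [23.1 32.9 37. ] 93
  z 0.22 x [-13.1  17.3  20.5] y [20.3 26.2 32.1] 64
side stand x [-55.5  54.8] y [-37.8  40. ] 522
  z 0.075 x [-6.6 -2.1  5.1] y [-9.4  0.2 11.6] 39
  z 0.09 x [-5.4 -2.6  1.2] y [-18.7   5.6  19.7] 53
  z 0.13 x [-8.2 -5.2 -0.4] y [-26.9  16.6  26.5] 41
  z 0.175 x [-10.7  -6.8   6.4] y [-36.8  17.6  36.8] 103
  z 0.2 x [-15.2  -7.8  11.5] y [-36.9  13.7  36.7] 105
  z 0.22 x [-16.2 -10.5  -5.2] y [-29.2   0.1  28.6] 135
wrist stand x [-54.1  53.3] y [-39.5  37.9] 6708
  z 0.075 x [-6.5 -3.3  6.3] y [-9.5 -1.6  7.2] 412
  z 0.09 x [-5.  -2.9  2.1] y [-19.3  -6.2  16.2] 552
  z 0.13 x [-7.4 -6.  -1.5] y [-26.4 -17.   23. ] 437
  z 0.175 x [-11.4  -7.2   7.2] y [-36.1  16.   35.7] 4008
  z 0.2 x [-15.7 -14.4  -7.6] y [-35.5   0.1  33.3] 3459
  z 0.22 x [-17.8 -14.1  -8.2] y [-28.3  -1.5  25.4] 13226
pliers [0.5722 0.279  0.0718] 0.63
pliers [0.6592 0.3961 0.0427] 0.56
pliers_grip [0.6489 0.0231 0.0026] 0.36
pliers_dies [0.6655 0.3939 0.003 ] 0.95
pliers_dies [0.6519 0.0216 0.0009] 0.56
[-0.19632154 -0.87696843 -0.74299426]
```

Emit:
send_rows --deltas "-0.001 0 0.002 0; -0.002 0 0.004 0; -0.002 0 0.004 0"

```text
t: 17.45
eef_pos: [0.5705, 0.2759, 0.1482]
tool_rot: [0.001, 0.27, 0.963, 0.001]
contact_force: [0.0, 0.2, 2.6]
gripper_width: 0.648
grasp_force: 6.7
```

Emit:
send_rows --deltas "0 0 0 0; 0 0 0 0; 0 0 0 0; 0 0 0 0" --claw 0.8

```text
t: 17.85
eef_pos: [0.5697, 0.2753, 0.1473]
tool_rot: [-0.0, 0.27, 0.963, -0.0]
contact_force: [-0.8, -0.1, -0.5]
gripper_width: 0.798
grasp_force: 0.0
```

Emit:
send_rows --deltas "0 0 0 0; 0 0 0 0; 0 0 0 0" --claw 1

```text
t: 18.15
eef_pos: [0.5697, 0.2754, 0.1474]
tool_rot: [0.0, 0.27, 0.963, -0.0]
contact_force: [-0.2, -0.6, -0.0]
gripper_width: 1.0
grasp_force: 0.0
```

```bash
python3 l.py | grep -v scene; python3 -c "
from h import *
p=bot.read_camera('side'); marks(p,['pliers','pliers_grip','pliers_dies'],2); print(bot.get_obs()['contact_force'])"
```

```text
t 18.15 pos [0.5697 0.2754 0.1474] shift [ 0.0005 -0.0038 -0.0003]
tool y yaw 58.69 z [ 0. -0. -1.] x [-0.854  0.52  -0.   ]
spin (z down) -0.013619622953001453
tcp in stand [ 3.5 -0.9]
  z 0.075 x [-8.9 -2.7  0.9] y [-6.8 -2.4  8.7] 43
  z 0.09 x [-10.4  -6.2  -2.8] y [-15.2 -11.3  -7.1] 31
  z 0.13 x [-15.9 -11.7  -9.4] y [-17.3 -16.3 -14.6] 9
  z 0.2 x [ 1.9 10.9 21.8] y [28.3 33.8 37.1] 22
  z 0.22 x [-11.7  18.2  21.8] y [22.8 30.3 37.8] 73
side stand x [-55.2  54.9] y [-37.9  39.7] 528
  z 0.075 x [-13.5 -10.4  -2.2] y [-13.6  -4.   12.9] 27
  z 0.09 x [-15.9 -12.8  -5.9] y [-21.1   0.4  23.5] 44
  z 0.13 x [-21.3 -18.6 -14.2] y [-28.8  18.6  28.8] 33
  z 0.175 x [-21.9 -19.8 -15.9] y [-30.2 -21.7  30. ] 17
  z 0.2 x [-13.9  -6.   10.4] y [-35.3   6.5  36.7] 61
  z 0.22 x [-15.5  -9.6  -4. ] y [-35.7  -0.3  35.2] 173
wrist stand x [-54.1  53.1] y [-39.4  37.8] 8131
  z 0.075 x [-13.2  -9.1  -0.8] y [-10.5  -1.5   7.3] 463
  z 0.09 x [-15.2 -11.5  -6.2] y [-19.4   6.9  16.9] 470
  z 0.13 x [-21.6 -19.2 -13.1] y [-26.   16.4  23.6] 311
  z 0.175 x [-21.9 -19.7 -16.1] y [-30.8  19.2  28.7] 692
  z 0.2 x [-13.9  -7.6  -0.9] y [-36.3   1.7  37. ] 4335
  z 0.22 x [-16.4 -13.2  -6.6] y [-33.1  -0.7  32.4] 16079
pliers [0.5605 0.2829 0.0737] 0.63
pliers [0.6639 0.3926 0.0464] 0.62
pliers_grip [0.6504 0.0163 0.0031] 0.65
pliers_grip [0.6631 0.3957 0.1065] 0.62
pliers_dies [0.6692 0.3952 0.0027] 0.56
[-1.84001591e-01 -2.07062850e-04 -7.78337756e-01]
```

Emit:
send_rows --deltas "0.005 0 0 0; 0.012 0 0 0; 0.019 0 0 0; 0.021 0 0 0; 0.021 0 0 0"

```text
t: 19.0
eef_pos: [0.5512, 0.2869, 0.1476]
tool_rot: [0.0, 0.269, 0.963, 0.0]
contact_force: [-0.4, -0.0, -0.2]
gripper_width: 0.995
grasp_force: 0.0
```

Emit:
send_rows --deltas "0 0 0 0; 0 0 0 0; 0 0 0 0; 0 0 0 0; 0 0 0 0" --claw 0.63

```text
t: 19.5
eef_pos: [0.553, 0.2876, 0.1494]
tool_rot: [0.001, 0.27, 0.963, 0.002]
contact_force: [-1.0, 1.5, 9.5]
gripper_width: 0.634
grasp_force: 7.1
```

Emit:
send_rows --deltas "0 0 -0.004 0; -0.005 0 -0.004 0; -0.01 0 -0.004 0; -0.015 0 -0.004 0; -0.02 0 -0.004 0"

```text
t: 20.0
eef_pos: [0.5693, 0.2752, 0.1511]
tool_rot: [-0.0, 0.27, 0.963, -0.0]
contact_force: [-0.4, -0.4, -0.3]
gripper_width: 0.63
grasp_force: 6.2
```

Emit:
send_rows --deltas "0 0 0 0; 0 0 0 0"

```text
t: 20.2
eef_pos: [0.5688, 0.2757, 0.1512]
tool_rot: [-0.0, 0.27, 0.963, -0.0]
contact_force: [-0.6, -0.4, -2.2]
gripper_width: 0.632
grasp_force: 6.1
```

```bash
python3 l.py; python3 -c "
from h import *
print(bot.get_obs()['contact_force'])"
```

```text
t 20.2 pos [0.5688 0.2757 0.1512] shift [-0.0004 -0.0036  0.0035]
tool y yaw 58.67 z [-0. -0. -1.] x [-0.854  0.52   0.   ]
spin (z down) -0.03458570660953342
tcp in stand [ 2.6 -1.1]
scene stand x [-51.4  55.3] y [-36.2  41.8] 1130
  z 0.075 x [-1.4  6.4  9.6] y [-4.9 -0.6  8.7] 38
  z 0.09 x [-0.2  4.5  6.9] y [-17.5  -9.7  22.1] 67
  z 0.13 x [1.5 6.1 8. ] y [-20.9 -15.9 -13.7] 20
  z 0.175 x [-1.1 13.2 16.7] y [-32.4  -3.2  37.1] 56
  z 0.2 x [ 1.3 11.9 21. ] y [22.7 31.8 36.5] 93
  z 0.22 x [-13.4  18.3  21.2] y [16.8 25.6 31.6] 67
side stand x [-55.4  54.1] y [-37.8  39.9] 541
  z 0.075 x [-4.4 -0.2  6.5] y [-12.2  -2.1   9.2] 34
  z 0.09 x [-3.8 -1.1  2.9] y [-20.4  -7.6  18.6] 54
  z 0.13 x [-5.6 -3.2 -0.2] y [-26.4 -15.7  25.4] 40
  z 0.175 x [-10.2  -6.3   5.4] y [-37.   17.8  37.2] 102
  z 0.2 x [-14.5  -7.6  13.9] y [-36.2  21.2  36.5] 104
  z 0.22 x [-16.1 -10.1  -5. ] y [-28.9  -1.1  28.4] 138
wrist stand x [-53.8  52.7] y [-39.5  37.9] 6632
  z 0.075 x [-5.3 -1.7  7.2] y [-10.5  -2.3   5.9] 413
  z 0.09 x [-3.6 -1.7  3.5] y [-20.3   3.6  15.9] 530
  z 0.13 x [-5.6 -4.5  0.1] y [-26.6 -17.   22.3] 446
  z 0.175 x [-11.   -5.6   7.6] y [-36.2  15.8  35.9] 3958
  z 0.2 x [-15.2 -14.   -7.1] y [-35.    0.5  32.8] 3482
  z 0.22 x [-17.4 -13.6  -7.8] y [-28.1  -1.4  25.3] 13149
[-0.03821459 -0.47093185 -0.82861905]
```

Emit:
send_rows --deltas "-0.0015 0 0.001 0; -0.0015 0 0.003 0; -0.0015 0 0.004 0; -0.0015 0 0.005 0; -0.0015 0 0.005 0"

```text
t: 20.85
eef_pos: [0.5717, 0.276, 0.1489]
tool_rot: [0.002, 0.27, 0.963, 0.001]
contact_force: [-0.7, -1.4, 10.3]
gripper_width: 0.631
grasp_force: 8.7
```

Emit:
send_rows --deltas "0 0 0 0; 0 0 0 0; 0 0 0 0" --claw 0.7

```text
t: 21.15
eef_pos: [0.5703, 0.2753, 0.1466]
tool_rot: [0.0, 0.27, 0.963, 0.0]
contact_force: [0.4, 0.4, 2.3]
gripper_width: 0.696
grasp_force: 6.2
```

Emit:
send_rows --deltas "0 0 0 0; 0 0 0 0; 0 0 0 0" --claw 0.78

```text
t: 21.45
eef_pos: [0.57, 0.275, 0.1461]
tool_rot: [-0.0, 0.27, 0.963, -0.0]
contact_force: [-0.2, -0.6, -0.1]
gripper_width: 0.779
grasp_force: 0.1
```

Emit:
send_rows --deltas "0 0 0 0; 0 0 0 0; 0 0 0 0" --claw 1

```text
t: 21.75
eef_pos: [0.5701, 0.2752, 0.1464]
tool_rot: [-0.0, 0.27, 0.963, 0.0]
contact_force: [-0.1, -0.1, 0.2]
gripper_width: 1.001
grasp_force: 0.0
```

```bash
python3 l.py|grep -v "z 0.2"
```

```text
t 21.75 pos [0.5701 0.2752 0.1464] shift [ 0.001  -0.0038 -0.0013]
tool y yaw 58.69 z [-0.  0. -1.] x [-0.854  0.52   0.   ]
spin (z down) -0.010688639348572337
tcp in stand [ 4.  -0.9]
scene stand x [-51.   55.4] y [-35.9  41.9] 1031
  z 0.075 x [-1.1  5.6  9.5] y [-10.2  -3.9   6.3] 49
  z 0.09 x [-0.7  4.6  7.6] y [-19.6 -13.8  19.6] 60
  z 0.13 x [1.4 7.2 9. ] y [-24.5 -19.5  25. ] 29
side stand x [-55.4  53.8] y [-37.6  39.9] 531
  z 0.075 x [-5.6 -0.2  7.5] y [-14.4  -3.5   6.8] 38
  z 0.09 x [-4.1 -0.6  2.6] y [-24.2  -9.2  18.3] 53
  z 0.13 x [-5.1 -1.6  1.1] y [-29.3  16.4  25.9] 39
  z 0.175 x [-3.9 -0.2  3.9] y [-32.6 -22.8  26.5] 31
wrist stand x [-53.7  53.2] y [-39.4  37.9] 7214
  z 0.075 x [-5.2 -1.3  7.1] y [-13.9  -4.4   5.3] 483
  z 0.09 x [-3.  -1.1  4. ] y [-24.  -12.5  15.5] 579
  z 0.13 x [-4.2 -3.1  2.1] y [-31.  -21.8  22.8] 542
  z 0.175 x [-3.8 -0.3  4.9] y [-33.6 -24.1  25.6] 1231
```

Emit:
send_rows --deltas "0 0 -0.02 0; 0 0 -0.06 0; 0 0 -0.11 0; 0 0 -0.16 0; 0 0 -0.205 0"

```text
t: 22.4
eef_pos: [0.57, 0.2754, 0.3542]
tool_rot: [0.0, 0.27, 0.963, 0.0]
contact_force: [1.0, 0.9, -1.0]
gripper_width: 0.996
grasp_force: 0.0
```

Emit:
send_rows --deltas "-0.014 -0.023 0 5; -0.034 -0.057 0 10; -0.056 -0.094 0 16; -0.077 -0.13 0 21; -0.098 -0.165 0 26"

```text
t: 22.9
eef_pos: [0.5678, 0.0815, 0.3516]
tool_rot: [0.0, 0.481, 0.877, -0.0]
contact_force: [0.2, -0.5, 0.8]
gripper_width: 1.001
grasp_force: 0.0
```

Emit:
send_rows --deltas "-0.038 -0.025 0 5; -0.075 -0.049 0 10; -0.113 -0.074 0 16; -0.15 -0.098 0 21; -0.188 -0.123 0 26"

```text
t: 23.4
eef_pos: [0.5658, -0.1429, 0.3517]
tool_rot: [0.0, 0.666, 0.746, 0.0]
contact_force: [1.8, -0.9, 0.4]
gripper_width: 0.999
grasp_force: 0.0
```

Emit:
send_rows --deltas "-0.04 -0.005 0 7; -0.08 -0.01 0 14; -0.12 -0.015 0 20; -0.149 -0.019 0 25; -0.159 -0.02 0 26.7"

```text
t: 23.9
eef_pos: [0.5635, -0.3058, 0.351]
tool_rot: [0.0, 0.821, 0.57, -0.001]
contact_force: [-0.8, -0.2, 1.0]
gripper_width: 0.997
grasp_force: 0.0
```

Emit:
send_rows --deltas "0 0 0 0; 0 0 0 0"

```text
t: 24.1
eef_pos: [0.5653, -0.2995, 0.3514]
tool_rot: [-0.0, 0.818, 0.575, 0.0]
contact_force: [0.4, 0.5, 1.0]
gripper_width: 0.999
grasp_force: 0.0
```

```bash
cat > n.py <<'E'
from h import *
P=[]
for c in ("scene","side","wrist"):
    p=bot.read_camera(c); print(c); marks(p,["carousel_knob","carousel_base","hook_a_seat","hook_a_tip"],3)
    k=cloud(p); s=k[(np.hypot(k[:,0]-.565,k[:,1]+.302)<.03)&(k[:,2]>.272)&(k[:,2]<.306)]
    if len(s)>10: print('knob',len(s),cv2.minEnclosingCircle((s[:,:2]*1000).astype(np.float32)))
togo([.565,-.302,.277],-20)
E
python3 n.py
```

```text
scene
carousel_knob [ 0.5632 -0.3015  0.2871] 0.57
carousel_knob [ 0.446   0.1767 -0.0013] 0.48
carousel_base [ 0.5643 -0.3032  0.0024] 0.61
hook_a_seat [ 0.565   0.2773 -0.0018] 0.24
knob 242 ((568.316650390625, -298.2386779785156), 20.343441009521484)
side
carousel_knob [ 0.4579 -0.0409  0.1173] 0.57
carousel_knob [ 0.5651 -0.3     0.2875] 0.55
carousel_knob [0.5689 0.2781 0.0007] 0.49
carousel_base [ 0.5629 -0.3044  0.001 ] 0.75
hook_a_seat [ 0.5335 -0.3544  0.2487] 0.92
hook_a_seat [ 0.4582 -0.0436  0.1199] 0.55
hook_a_tip [ 0.5144 -0.3821  0.2533] 0.66
knob 159 ((563.2753295898438, -299.3717956542969), 20.824657440185547)
wrist
carousel_knob [ 0.5607 -0.305   0.2857] 0.66
carousel_knob [ 0.6115 -0.2295  0.2542] 0.25
carousel_base [ 0.5656 -0.3032  0.0007] 0.68
hook_a_seat [ 0.5312 -0.3562  0.2533] 0.8
hook_a_tip [ 0.5198 -0.378   0.2504] 0.56
hook_a_tip [ 0.6076 -0.2253  0.253 ] 0.34
knob 2838 ((563.4585571289062, -302.2558288574219), 19.910245895385742)
t 24.85 pos [ 0.5647 -0.3017  0.3514] shift [-0.0002  0.0004  0.0744]
tool y yaw -20.02 z [-0.  0. -1.] x [ 0.342  0.94  -0.   ]
spin (z down) -0.017668456333453264
```

Emit:
send_rows --deltas "0 0 0.02 0; 0 0 0.045 0; 0 0 0.065 0; 0 0 0.074 0; 0 0 0.074 0"

```text
t: 25.35
eef_pos: [0.5641, -0.3014, 0.2762]
tool_rot: [-0.001, 0.819, 0.574, -0.001]
contact_force: [0.4, 0.6, -0.2]
gripper_width: 1.0
grasp_force: 0.0
```

Emit:
send_rows --deltas "0 0 0 0; 0 0 0 0; 0 0 0 0; 0 0 0 0; 0 0 0 0" --claw 0.35 --force 30

```text
t: 25.85
eef_pos: [0.5642, -0.3015, 0.2787]
tool_rot: [-0.0, 0.819, 0.573, -0.0]
contact_force: [-5.2, 2.1, 5.5]
gripper_width: 0.453
grasp_force: 31.8
```

Emit:
send_rows --deltas "0 0 0 4; 0 0 0 11; 0 0 0 18; 0 0 0 25; 0 0 0 32"

```text
t: 26.35
eef_pos: [0.5645, -0.3016, 0.2787]
tool_rot: [0.0, 0.946, 0.323, 0.0]
contact_force: [-3.2, 0.5, 4.4]
gripper_width: 0.452
grasp_force: 31.6
```

Emit:
send_rows --deltas "0 0 0 7; 0 0 0 14; 0 0 0 21; 0 0 0 26; 0 0 0 28"

```text
t: 26.85
eef_pos: [0.5647, -0.302, 0.2787]
tool_rot: [0.0, 0.996, 0.085, 0.0]
contact_force: [-2.8, -0.8, 4.2]
gripper_width: 0.453
grasp_force: 31.6
```

Emit:
send_rows --deltas "0 0 0 0; 0 0 0 0"

```text
t: 27.05
eef_pos: [0.5647, -0.302, 0.2786]
tool_rot: [0.0, 0.996, 0.087, 0.0]
contact_force: [-3.4, 0.8, 6.4]
gripper_width: 0.453
grasp_force: 31.8
```

```bash
cat > o.py <<'E'
from h import *
for c in ("scene","side","wrist"):
    p=bot.read_camera(c); print(c); marks(p,["hook_a_seat","hook_a_tip"],2)
    save(p,c+'8')
togo([.565,-.302,.277],-80)
E
python3 o.py
```

```text
scene
hook_a_seat [ 0.5045 -0.2986  0.249 ] 0.62
hook_a_tip [ 0.4738 -0.3013  0.2501] 0.73
side
hook_a_seat [ 0.5047 -0.3005  0.2483] 0.76
hook_a_tip [ 0.4728 -0.3013  0.2552] 0.56
wrist
hook_a_seat [ 0.5049 -0.3074  0.2507] 0.92
t 27.5 pos [ 0.5647 -0.302   0.2787] shift [0.0003 0.0001 0.0017]
tool y yaw -79.98 z [ 0.001 -0.001 -1.   ] x [0.985 0.174 0.001]
spin (z down) 0.023248721502895364
```

Emit:
send_rows --deltas "0 0 0 0; 0 0 0 0; 0 0 -0.03 0; 0 0 -0.06 0; 0 0 -0.08 0" --claw 1

```text
t: 28.0
eef_pos: [0.5654, -0.3017, 0.3595]
tool_rot: [0.0, 0.996, 0.087, 0.001]
contact_force: [-0.2, 0.5, 0.3]
gripper_width: 0.997
grasp_force: 0.0
```

Emit:
send_rows --deltas "-0.007 -0.035 0 0; -0.016 -0.08 0 0; -0.025 -0.13 0 0; -0.035 -0.18 0 0; -0.044 -0.23 0 0"

```text
t: 28.5
eef_pos: [0.4816, -0.0833, 0.3574]
tool_rot: [0.0, 0.996, 0.087, 0.0]
contact_force: [0.3, -0.1, 1.1]
gripper_width: 1.0
grasp_force: 0.0
```

Emit:
send_rows --deltas "-0.006 -0.03 0.02 0; -0.009 -0.044 0.04 0; -0.009 -0.045 0.05 0; -0.009 -0.045 0.05 0; -0.009 -0.045 0.05 0"

```text
t: 29.0
eef_pos: [0.4665, -0.0437, 0.3079]
tool_rot: [0.0, 0.996, 0.086, 0.0]
contact_force: [-0.1, 0.2, 0.1]
gripper_width: 0.999
grasp_force: 0.0
```

```bash
cat > q.py <<'E'
from h import *
togo([.4648,-.0404,.2],-79.7)
R2=lambda t:np.array([[np.cos(t),np.sin(t)],[-np.sin(t),np.cos(t)]])
for c in ("scene","side","wrist"):
    p=bot.read_camera(c); print(c); marks(p,["case_stud","case_eye","case"],1); save(p,c+'9')
    k=cloud(p); k=k[(np.hypot(*(k[:,:2]-[.462,-.042]).T)<.06)]
    s=k[(k[:,2]>.130)&(k[:,2]<.16)]
    r=cv2.minAreaRect((s[:,:2]*1000).astype(np.float32)); print('header',len(s),np.round(r[0],1),np.round(r[1],1),round(r[2],1),'top',np.percentile(s[:,2],99).round(4))
    k[:,:2]=(k[:,:2]-[.4625,-.041])@R2(np.radians(10.3)).T*1000
    for z0,z1 in ((.085,.099),(.108,.128),(.14,.16)):
        s=k[(k[:,2]>z0)&(k[:,2]<z1)]; print(z0,'x',np.percentile(s[:,0],[2,10,50,90,98]).round(1),'y',np.percentile(s[:,1],[2,98]).round(1))
p=bot.read_camera('wrist')
u,v=px(p,[[.4648,-.0404,.12]])[0].astype(int); v=max(v,75)
a=cv2.resize(p['img'][v-75:v+75,u-75:u+75],(500,500),interpolation=2)
save({'img':a},'m9')
E
python3 q.py
```

```text
t 29.0 pos [ 0.4665 -0.0437  0.3079] shift [-0.0012 -0.0035  0.1079]
tool y yaw -80.11 z [ 0.001 -0.    -1.   ] x [0.985 0.172 0.001]
spin (z down) -0.4108483812969723
scene
case_stud [ 0.4585 -0.0449  0.1147] 0.66
case_eye [ 0.4598 -0.0377  0.1485] 0.67
case [ 0.458  -0.0406  0.006 ] 0.64
header 113 [464.6 -40.5] [ 8.2 45.4] 11.3 top 0.1577
0.085 x [-13.4  -7.9   9.5  15.4  16.6] y [-38.6  39.8]
0.108 x [0.4 1.9 4.1 5.8 6.2] y [-20.8  21.4]
0.14 x [-1.3 -0.3  3.3  5.   6. ] y [-21.4  22.3]
side
case_stud [ 0.4574 -0.0433  0.1197] 0.87
case_eye [ 0.4595 -0.0428  0.1473] 0.81
case [ 0.4592 -0.0427  0.0034] 0.68
header 66 [460.9 -40.1] [ 5.8 45.3] 10.3 top 0.1577
0.085 x [-17.5 -16.9  -8.4   8.   12.2] y [-36.4  42. ]
0.108 x [-8.7 -8.4 -4.5 -0.8  1.9] y [-15.5  23.8]
0.14 x [-3.7 -3.2 -1.9  0.9  1.5] y [-21.3  21.2]
wrist
case_stud [ 0.4606 -0.0421  0.1152] 0.76
case_eye [ 0.466  -0.0384  0.1492] 0.58
case [ 0.4605 -0.0389  0.0053] 0.89
header 379 [461.2 -41.3] [ 5.4 43.5] 10.1 top 0.1563
0.085 x [-17.  -11.7   4.   11.4  12. ] y [-38.7  38.4]
0.108 x [-2.   0.3  0.8  2.2  2.5] y [-21.   20.9]
0.14 x [-3.9 -3.5 -0.4  0.9  1. ] y [-21.  21.]
```

View pics/m9.png

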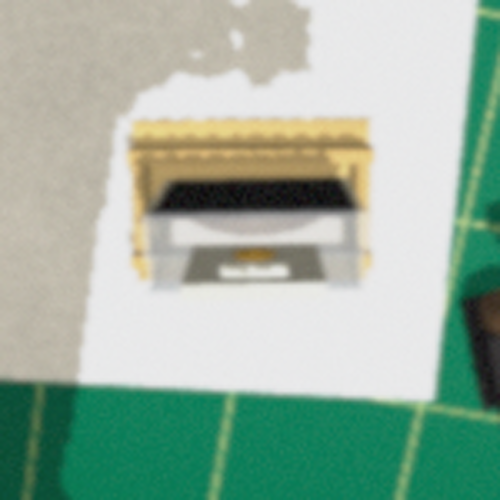

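```bash
python3 -c "
from h import *
togo([.4618,-.0408,.142],-79.8)"
```

```text
t 29.65 pos [ 0.4658 -0.0424  0.3075] shift [-0.0036 -0.0023  0.1655]
tool y yaw -80.01 z [ 0. -0. -1.] x [0.985 0.173 0.   ]
spin (z down) -0.20951580166082806
```

Emit:
send_rows --deltas "-0.0035 -0.0025 0.03 0; -0.0035 -0.0025 0.07 0; -0.0035 -0.0025 0.11 0; -0.0035 -0.0025 0.145 0; -0.0035 -0.0025 0.165 0"

```text
t: 30.15
eef_pos: [0.4604, -0.0405, 0.1399]
tool_rot: [-0.0, 0.996, 0.087, -0.002]
contact_force: [-0.1, -0.2, 0.6]
gripper_width: 0.999
grasp_force: 0.0
```

Emit:
send_rows --deltas "0 0 0 0; 0 0 0 0; 0 0 0 0; 0 0 0 0; 0 0 0 0" --claw 0.4 --force 25

```text
t: 30.65
eef_pos: [0.4632, -0.0406, 0.144]
tool_rot: [0.0, 0.996, 0.087, 0.002]
contact_force: [0.0, -0.1, 7.2]
gripper_width: 0.504
grasp_force: 26.0
```

```bash
python3 -c "
from h import *
togo([.4618,-.0408,.142],-79.8)
p=bot.read_camera('wrist'); k=cloud(p); k=k[(np.hypot(*(k[:,:2]-[.462,-.042]).T)<.06)]
s=k[(k[:,2]>.05)&(k[:,2]<.098)]
r=cv2.minAreaRect((s[:,:2]*1000).astype(np.float32)); print(np.round(r[0],1),np.round(r[1],1),round(r[2],1))
print(tcp()[2]['contact_force'])"
```

```text
t 30.65 pos [ 0.4632 -0.0406  0.144 ] shift [-0.0014 -0.0001  0.002 ]
tool y yaw -80.03 z [ 0.003 -0.    -1.   ] x [0.985 0.173 0.003]
spin (z down) -0.2250398601069037
[460.5 -41.3] [29.3 80.2] 10.5
[-0.63412422 -0.29511452  6.16577696]
```

Emit:
send_rows --deltas "0 0 -0.01 0; 0 0 -0.035 0; 0 0 -0.075 0; 0 0 -0.115 0; 0 0 -0.14 0"

```text
t: 31.2
eef_pos: [0.4625, -0.0404, 0.2861]
tool_rot: [0.0, 0.996, 0.087, 0.002]
contact_force: [0.8, -0.3, -0.9]
gripper_width: 0.5
grasp_force: 26.0
```

Emit:
send_rows --deltas "-0.006 0.024 0 0; -0.016 0.061 0 0; -0.028 0.104 0 0; -0.04 0.147 0 0; -0.051 0.19 0 0"

```text
t: 31.7
eef_pos: [0.4438, -0.238, 0.2833]
tool_rot: [0.0, 0.996, 0.087, 0.0]
contact_force: [0.2, 0.1, -0.6]
gripper_width: 0.499
grasp_force: 26.0
```

Emit:
send_rows --deltas "-0.008 0.03 0 4; -0.014 0.052 0 8; -0.017 0.063 0 10; -0.017 0.064 0 10; -0.017 0.064 0 10"

```text
t: 32.2
eef_pos: [0.4395, -0.3009, 0.2824]
tool_rot: [-0.0, 1.0, 0.001, 0.0]
contact_force: [-0.4, 0.4, -1.6]
gripper_width: 0.504
grasp_force: 26.0
```

```bash
cat > r.py <<'E'
from h import *
togo([.44,-.302,.259],-90)
P=tcp()[0]
for c in ("scene","side","wrist"):
    p=bot.read_camera(c); print(c); marks(p,["case_eye","case_stud","hook_a_tip","hook_a_seat"],1); save(p,c+'10')
    k=cloud(p)-P; k*=1000; k=k[(abs(k[:,0])<30)&(abs(k[:,1])<50)]
    for z0,z1 in ((-40,-29),(-25,-9),(-90,-60),(-160,-100)):
        s=k[(k[:,2]>z0)&(k[:,2]<z1)]
        if len(s)>8: print(z0,len(s),'x',np.percentile(s[:,0],[3,50,97]).round(1),'y',np.percentile(s[:,1],[3,97]).round(1),'zmin',s[:,2].min().round(1))
E
python3 r.py
cat > crop.py <<'E'
from h import *
import sys
ims=[]
for c in ("scene","side"):
    p=bot.read_camera(c);u,v=px(p,[[.48,-.302,.25]])[0].astype(int);v=max(v,50);ims.append(cv2.resize(p['img'][v-50:v+50,u-50:u+50],(400,400),interpolation=2))
save({'img':np.hstack(ims)},sys.argv[1])
E
python3 crop.py m10
```

```text
t 32.2 pos [ 0.4395 -0.3009  0.2824] shift [0.0005 0.0011 0.0234]
tool y yaw -89.86 z [ 0.     0.001 -1.   ] x [1.    0.002 0.   ]
spin (z down) 0.13934278396772015
scene
case_eye [ 0.4384 -0.2995  0.2886] 0.91
case_stud [ 0.4362 -0.3027  0.2573] 0.96
hook_a_tip [ 0.4755 -0.3039  0.2478] 0.82
hook_a_seat [ 0.5059 -0.3018  0.2468] 0.58
-40 35 x [-3.   2.1  4. ] y [-17.8  23.4] zmin -39.7
-25 48 x [-1.6  2.3  4.1] y [-20.1  26.6] zmin -25.0
-90 207 x [-13.   13.   14.9] y [-34.3  40.4] zmin -90.0
-160 238 x [-14.4  12.7  15.2] y [-34.7  40.7] zmin -141.5
side
case_eye [ 0.4364 -0.2997  0.2901] 0.8
case_stud [ 0.4375 -0.3033  0.2588] 0.92
hook_a_seat [ 0.6224 -0.3025  0.2482] 0.72
-40 23 x [-8.5 -6.2 -1.3] y [-16.4  22.9] zmin -40.0
-25 49 x [-10.1  -4.8  -0.3] y [-22.2  21.4] zmin -24.9
-90 170 x [-20.2 -17.3   9.2] y [-36.3  40.5] zmin -89.8
-160 193 x [-20.3 -17.2   9.2] y [-37.3  42.5] zmin -138.7
wrist
case_eye [ 0.4404 -0.3023  0.2878] 0.86
case_stud [ 0.435  -0.3005  0.2527] 0.89
hook_a_tip [ 0.4755 -0.2983  0.2532] 0.74
hook_a_seat [ 0.5028 -0.3014  0.2495] 0.7
-40 435 x [-0.9 -0.3  1.4] y [-22.4  19.1] zmin -40.0
-25 1278 x [-7.9 -0.5  1.1] y [-21.7  18.5] zmin -25.0
-90 1187 x [ 9.9 10.6 11.3] y [-39.2  36.2] zmin -90.0
-160 825 x [ 9.7 10.4 11.1] y [-39.1  36.4] zmin -140.3
```

View pics/m10.png

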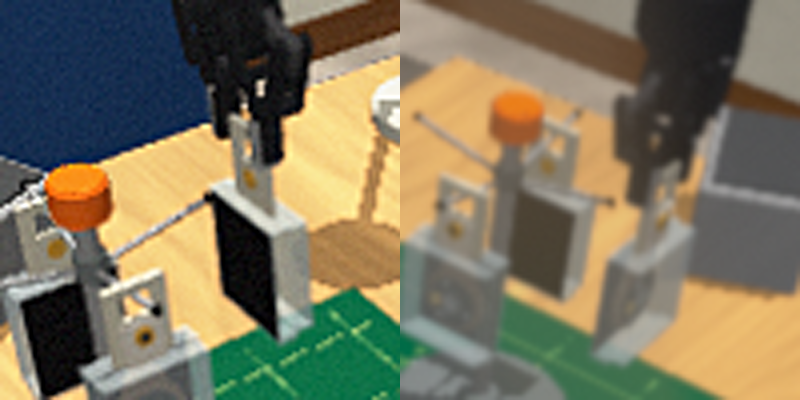

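Emit:
send_rows --deltas "0 -0.0 0.012 0; 0 0 0.0235 0; 0 0 0.0235 0; 0.01 0 0.0235 0; 0.02 0 0.0235 0"

```text
t: 33.55
eef_pos: [0.46, -0.3026, 0.2592]
tool_rot: [0.0, 1.0, -0.0, 0.0]
contact_force: [1.0, 0.6, -0.5]
gripper_width: 0.506
grasp_force: 26.0
```

Emit:
send_rows --deltas "0.008 0 0 0; 0.016 0 0 0; 0.023 0 0.001 0; 0.025 0 0.0015 0; 0.025 0 0.0015 0"

```text
t: 34.05
eef_pos: [0.4842, -0.3024, 0.2572]
tool_rot: [-0.0, 1.0, 0.0, -0.0]
contact_force: [0.3, -0.1, -0.7]
gripper_width: 0.503
grasp_force: 26.0
```

```bash
cat > s.py <<'E'
from h import *
togo([.504,-.302,.2535],-90)
for c in ("scene","side"):
    p=bot.read_camera(c); print(c); marks(p,["case_eye","hook_a_tip","hook_a_seat"],2)
print(tcp()[2]['contact_force'])
E
python3 s.py; python3 crop.py m11
```

```text
t 34.05 pos [ 0.4842 -0.3024  0.2572] shift [ 0.0198 -0.0004  0.0037]
tool y yaw -89.99 z [-0.  0. -1.] x [ 1.  0. -0.]
spin (z down) 0.0077039491926313985
scene
case_eye [ 0.4839 -0.2986  0.2621] 0.88
case_eye [ 0.4202 -0.1746 -0.0026] 0.68
hook_a_tip [ 0.4765 -0.3022  0.2514] 0.95
hook_a_seat [ 0.5085 -0.3023  0.2462] 0.59
side
case_eye [ 0.4785 -0.3017  0.2616] 0.74
case_eye [ 0.4779 -0.3026  0.2339] 0.44
hook_a_tip [ 0.4739 -0.3032  0.2533] 0.76
hook_a_tip [ 0.6224 -0.3029  0.2498] 0.52
hook_a_seat [ 0.5039 -0.2994  0.2487] 0.93
[-0.29141827 -0.65474051 -1.56577594]
```

View pics/m11.png

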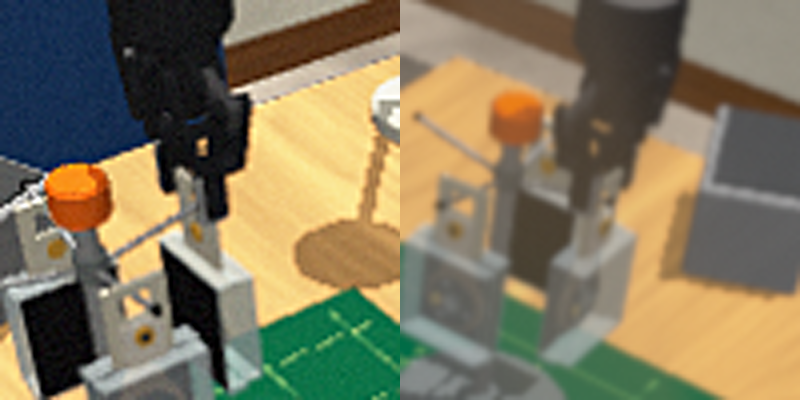

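Emit:
send_rows --deltas "0.006 0 0.001 0; 0.013 0 0.0025 0; 0.018 0 0.0035 0; 0.0195 0 0.004 0; 0.0195 0 0.004 0"

```text
t: 35.05
eef_pos: [0.5038, -0.3023, 0.2531]
tool_rot: [-0.0, 1.0, 0.0, -0.0]
contact_force: [-0.6, 0.0, -1.7]
gripper_width: 0.505
grasp_force: 26.0
```

Emit:
send_rows --deltas "0 0 0.001 0; 0 0 0.002 0; 0 0 0.003 0; 0 0 0.004 0; 0 0 0.004 0"

```text
t: 35.55
eef_pos: [0.5033, -0.3025, 0.2493]
tool_rot: [-0.0, 1.0, -0.0, -0.0]
contact_force: [-0.4, 0.1, -1.4]
gripper_width: 0.506
grasp_force: 26.0
```

Emit:
send_rows --deltas "0 0 0.001 0; 0 0 0.002 0; 0 0 0.003 0; 0 0 0.003 0"

```text
t: 35.95
eef_pos: [0.5036, -0.3026, 0.2469]
tool_rot: [0.0, 1.0, -0.0, 0.0]
contact_force: [-0.5, 0.7, 2.2]
gripper_width: 0.506
grasp_force: 26.4
```

Emit:
send_rows --deltas "0 0 0 0; 0 0 0 0; 0 0 0 0" --claw 0.56

```text
t: 36.25
eef_pos: [0.5035, -0.3025, 0.2463]
tool_rot: [-0.0, 1.0, -0.0, 0.0]
contact_force: [0.3, -0.2, 0.2]
gripper_width: 0.563
grasp_force: 0.0
```

Emit:
send_rows --deltas "0 0 0 0; 0 0 0 0; 0 0 0 0; 0 0 0 0; 0 0 0 0" --claw 0.9

```text
t: 36.75
eef_pos: [0.5035, -0.3025, 0.2464]
tool_rot: [0.0, 1.0, -0.0, -0.0]
contact_force: [-1.2, 0.2, 0.0]
gripper_width: 0.902
grasp_force: 0.0
```

```bash
cat > u.py <<'E'
from h import *
for c in ("scene","side"):
    p=bot.read_camera(c); print(c); marks(p,["case_eye","case_stud","hook_a_tip","hook_a_seat","case","pliers","pliers_grip","oil_bottle","grease_jar","reel"],2)
togo([.504,-.302,.2535],-90); print(tcp()[2]['contact_force'])
E
python3 u.py
```

```text
scene
case_eye [ 0.5005 -0.3001  0.2491] 0.89
case_stud [ 0.4951 -0.3037  0.2222] 0.84
hook_a_seat [ 0.5031 -0.2978  0.2481] 0.72
hook_a_seat [ 0.4191 -0.1785 -0.0019] 0.43
case [ 0.4897 -0.3006  0.1106] 0.91
pliers [0.5682 0.275  0.0732] 0.77
pliers [0.6611 0.3945 0.0461] 0.5
pliers_grip [0.5671 0.2761 0.1593] 0.79
pliers_grip [0.6645 0.3916 0.1063] 0.65
oil_bottle [0.6502 0.0184 0.0018] 0.87
grease_jar [4.464e-01 1.766e-01 1.000e-04] 0.63
reel [ 0.4207 -0.1798 -0.0014] 0.87
side
case_eye [ 0.4991 -0.3036  0.2519] 0.95
case_eye [ 0.4497  0.1781 -0.0006] 0.61
case_stud [ 0.4946 -0.2984  0.2239] 0.83
hook_a_tip [ 0.4717 -0.302   0.2524] 0.61
hook_a_seat [ 0.5022 -0.2992  0.2477] 0.95
case [ 0.4951 -0.3097  0.1057] 0.85
pliers [0.6674 0.392  0.0442] 0.81
pliers [0.5656 0.2736 0.0716] 0.76
pliers_grip [0.6649 0.3963 0.1083] 0.81
pliers_grip [0.5694 0.2689 0.1547] 0.7
oil_bottle [0.6511 0.0196 0.0033] 0.64
grease_jar [ 0.4487  0.1772 -0.0011] 0.68
reel [ 0.4238 -0.1805  0.0006] 0.84
t 37.85 pos [ 0.5035 -0.3025  0.2464] shift [ 0.0005 -0.0005 -0.0071]
tool y yaw -90.01 z [-0. -0. -1.] x [ 1. -0. -0.]
spin (z down) -0.013561817393352271
[-0.25455002 -0.16766601  0.32682159]
```

Emit:
send_rows --deltas "0 0 -0.01 0; 0 0 -0.025 0; 0 0 -0.045 0; 0 0 -0.07 0; 0 0 -0.1 0" --claw 1

```text
t: 38.35
eef_pos: [0.5031, -0.3023, 0.3475]
tool_rot: [-0.0, 1.0, -0.0, -0.0]
contact_force: [0.8, -0.2, -0.7]
gripper_width: 1.0
grasp_force: 0.0
```

Emit:
send_rows --deltas "-0.02 0 -0.02 0; -0.03 0 -0.03 0; -0.03 0 -0.03 0; -0.03 0 -0.03 0; -0.03 0 -0.03 0"

```text
t: 38.85
eef_pos: [0.4735, -0.302, 0.3751]
tool_rot: [-0.001, 1.0, 0.0, -0.001]
contact_force: [0.8, 0.6, -0.7]
gripper_width: 0.997
grasp_force: 0.0
```

```bash
cat > v.py <<'E'
from h import *
P=np.array([.5015,-.302,.108])
for c in ("scene","side"):
    p=bot.read_camera(c); print(c); marks(p,["case_eye","case_stud","hook_a_tip","hook_a_seat","case"],1)
    k=(cloud(p)-P)*1000; k=k[(abs(k[:,0])<32)&(abs(k[:,1])<50)]
    for z0,z1 in ((0,25),(60,90),(105,120),(128,150)):
        s=k[(k[:,2]>z0)&(k[:,2]<z1)]
        if len(s)>8: print(z0,len(s),'x',np.percentile(s[:,0],[3,50,97]).round(1),'y',np.percentile(s[:,1],[3,97]).round(1))
print(tcp()[2]['t'])
E
python3 v.py
```

```text
scene
case_eye [ 0.5022 -0.2998  0.2509] 0.76
case_stud [ 0.4962 -0.3058  0.2205] 0.91
hook_a_tip [0.5689 0.2732 0.0738] 0.69
hook_a_seat [ 0.5042 -0.3005  0.247 ] 0.94
case [ 0.4936 -0.2975  0.1073] 0.95
0 50 x [-17.5  -3.7   8.6] y [36.4 42.8]
60 139 x [-15.2   8.4  27.3] y [-44.2  42.4]
105 43 x [-1.   3.9  6. ] y [-17.1  24.6]
128 95 x [-23.7   4.3  25. ] y [-18.3  23.9]
side
case_eye [ 0.4979 -0.3007  0.2519] 0.84
case_stud [ 0.4981 -0.3031  0.2219] 0.68
hook_a_tip [ 0.4727 -0.2998  0.2531] 0.77
hook_a_seat [ 0.5019 -0.2978  0.2481] 0.77
case [ 0.4954 -0.3049  0.1049] 0.84
0 110 x [-22.8 -19.6   7.5] y [-34.5  45.3]
60 192 x [-20.3 -17.1  23.5] y [-37.1  46.1]
105 35 x [-9.6 -5.2  1.5] y [-13.1  20.7]
128 63 x [-24.5  -1.1  26.5] y [-21.4  23. ]
39.45
```

```bash
python3 -c "
from station import bot
print(bot.hand_in())"
```

```text
the job is handed in; nothing more can be done
None
```

The job is handed in (verdict not shown): the pliers squeezed the stud shut and stand upright in their pocket again, and the closed case hangs by its eye on the free hook turned to the robot's side; the bottle, jar and reel have not moved, but I viewed 12 pictures, two over the limit of 10.

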